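Strip a pellet press die into its storage tray

TASK

The pellet die is done with: take the stack apart and put all four parts - plunger, body, base and the loose release ring - away in the tray, each upright in the insert made for it (the plunger hangs by its collar in the tall post with the narrow bore; base, body and release ring stand flat in the largest, middle and smallest shallow recess). Set the polished parts down rather than dropping them, and leave the mortar and the brown jar where they are.

Things in the scene. Friction and masses are not known exactly. Their poses are not given: they have to be found in the camera images.
- die_plunger: Top of the stack: bare steel plunger, rotationally symmetric. Origin at the centre of the foot of its shaft, z up along its axis. Shaft 13 mm diameter from z 0 to 33 mm, collar 36 mm diameter from z 33 to 39 mm, grip knob 26 mm diameter from z 39 to 57 mm (top). At the start the shaft is in the bore of the die body and the collar rests on the body's top face; it pulls straight up, 33 mm, freely. 0.13 to 0.25 kg.
- die_body: Middle of the stack: steel cylinder 52 mm diameter, 40 mm high, with a 19 mm bore right through. Origin at the centre of its underside, z up. It stands on the die base, located by the base's 3 mm high boss inside its bore; it lifts straight off. 0.33 to 0.6 kg.
- die_base: Bottom of the stack: steel disc 64 mm diameter, 24 mm high, with a boss (15 mm diameter, 3 mm high) on its top and a brass vacuum spout (9 mm thick, then 6 mm) that sticks out along its own +x to 52 mm from the axis at 15 mm above its underside. Origin at the centre of its underside, z up; keep fingers off the spout. It stands on the bench at the start. Its yaw in the nest does not matter. 0.4 to 0.72 kg.
- release_ring: Steel ring standing by itself on the bench, about 12 cm from the stack: 40 mm outside, 26 mm inside diameter, 28 mm high, with a dark window mark on one side. Origin at the centre of its underside, z up. 0.12 to 0.24 kg.
- nest_plunger: Fixed white plastic insert in the tray for the plunger: 104 mm square plate 5 mm thick with an upright post, 50 mm diameter, top 40 mm above the origin, with a vertical bore 22 mm in diameter, 35 mm deep. The plunger's collar comes to rest on the post's top, its foot then 7 mm above the origin. Origin at the centre of the insert's underside (4 mm above the bench), z up.
- nest_body: Fixed white plastic insert in the tray for the cylindrical die body, 104 mm square, 12 mm high, with the middle-sized round recess, 62 mm diameter, 6 mm deep (recess floor 6 mm above the origin), small chamfer, thin black rubber liner on its floor. Origin at the centre of its underside (4 mm above the bench), z up.
- nest_base: Fixed white plastic insert in the tray for the die base: as nest_body, but with the largest recess, 74 mm diameter, 6 mm deep (floor 6 mm above the origin). The spout passes above the rim. Origin at the centre of its underside (4 mm above the bench), z up.
- nest_ring: Fixed white plastic insert in the tray for the release ring: as nest_body, but with the smallest of the shallow recesses, 50 mm diameter, 6 mm deep (floor 6 mm above the origin). Origin at the centre of its underside (4 mm above the bench), z up. The four inserts lie in two rows of two, about 108 mm apart, in a fixed aluminium tray 236 mm square with a 14 mm rim; which insert lies where varies, and so does the side of the bench the tray is on.
- mortar: Bystander: white porcelain mortar, 84 mm diameter, 34 mm high, its pestle leaning in it to 55 mm. Origin at the centre of its underside. Leave it alone.
- jar: Bystander: brown glass jar with black cap, 60 mm diameter, 90 mm high. Origin at the centre of its underside. Leave it alone.
Things that resemble listed ones, but are neither listed nor needed, are in the scene too. Leave any blue or green look-alike of the die_base alone.

How it is judged:
By the outcome, as a careful person would: the job done as asked, in the order asked, and still so for the second after the job is handed in, with the robot touching nothing.
It also fails if it takes over 118 s, if anything falls off the work surface, if the arm or the gripper's body presses on something with over 40 N, if the wrist force passes 120 N, or if a joint passes its speed limit or range.

ROBOT

A 7-joint arm with a two-finger parallel gripper is mounted at the origin on the work surface. World frame = base frame: x ahead of the robot, y to its left, z up, the work surface at z = 0. Lengths are in m, angles in rad, forces in N, time in s.
With the tool pointing down it reaches from about 0.4 to 0.75 m from the base axis. Payload 19.5 kg.
Tool frame: the origin (TCP) lies midway between the tips of the shut fingers; the grasp point (between the pads) lies 19 mm behind it; z points along the fingers, x is the direction in which the jaws open and shut, and the axes are right-handed (so a half turn about z gives the same grasp; the last joint's range is limited). The gripper opens to 85 mm and grips with 20 to 120 N. Pads are 22 mm wide; open, the fingers measure 114 mm over their backs; the gripper's body (76 mm by 85 mm) begins 54 mm behind the grasp point. The pads swing forward as they close: fully open they stand 13 mm farther back than shut.
Start: joints at [1.237, 0.707, -0.028, 1.485, 0.022, 0.951, -0.075], TCP at [0.165, -0.551, 0.231] pointing down, gripper open.
Joint ranges: [-2.71, 2.71], [-0.32, 2.16], [-1.57, 1.52], [0, 2.45], [-1.46, 4.6], [0, 2.02], [-2.83, 2.83]. Speed limits (rad/s): [1.89, 1.89, 2.57, 2.57, 3.01, 3.01, 3.01].

INTERFACE

Orientations are given as a unit quaternion [x, y, z, w].
In Python, from station import sensors, imaging, workorder gives the robot as it stands. The module is installed in compiled form; this text tells all that it offers.
- The arm moves only by the shell command python3 -m creep 'ROWS'. ROWS is JSON, a list of rows, each a list of 7 numbers: the shift along the tool's x, y, z in cm, then the turn, a rotation vector about the tool's x, y, z in rad, then the opening, from 0 (shut) to 1 (fully open). In form: [[x, y, z, wx, wy, wz, grip], ...]. A call has 1 to 12 rows; each row shifts and turns the pose as measured when the row begins, along the tool's axes as they then stand; what a row does not reach is not made up. A row lasts 1/8 s, in which the tool goes at most 62.5 mm and 10.7 degrees, less where a joint would pass 70% of its speed; a pose out of reach is approached as far as the arm can. A call is refused whole if a number of a shift passes 6.25 or a number of a turn 0.188, either way. A call with a gripper value outside its range is refused whole. The fingers move at their own pace and stop on an object; the grip force is fixed at half the most. Time passes only in rows, so rows that do not move let the fingers close. It gives the time, the measured TCP pose, the force and the opening at its end, in the units of the state.
- sensors.sense(): the state, without advancing time (a new reading comes with each control period).
- imaging.read_camera(name): name is "scene" or "top" or "wrist"; returns the picture (480x640x3 uint8, blue, green, red); there is no depth.
- imaging.camera_params(name): a dict with "camera_matrix" (3x3 intrinsics, pixels), "k1" (the pictures are not rectified: a ray, as slopes to the right and down, at radius r is drawn at 1 + k1 r^2 times it, then the intrinsics apply), "world_from_camera" (4x4, takes a point from camera to world coordinates). Camera axes: x right, y up, looking along -z (the intrinsics and any distortion apply to the point x, -y, -z); pixel columns grow to the right and rows downward; lengths in m; the calibration is good to about 2 mm. A picture is of the moment at which its call begins: read the wrist's pose just before it. camera_params takes no time and is no camera call; for the wrist camera it gives the pose at the moment of the call.
- workorder.close_job(): hands the job in, once; it reports no verdict.
The state is a dict: "clock": time; "qpos": joint angles; "joint_vel": joint speeds; "effort": joint torques, N m; "ee_pos": TCP position; "ee_rot": TCP orientation; "contact_force": force on the tool from outside, world axes, zero at the start; "moment": the same for the moment, N m; "width": finger opening in m.
Only numpy, scipy, OpenCV 4.12 (cv2) and the standard library are available. Lean on these libraries where they do the work, as an engineer would, in place of code of your own. Each camera call takes 0.05 s, during which the arm holds its last target.

## Working session

There is one attempt and no reset: what is moved stays moved. The work goes in short steps, Python scripts to look and compute and a shell command to move; the robot and the scene stay as the last step left them, time stands still between calls to the robot, and variables do not carry over. Pictures are saved under pics/ and viewed, and the job is handed in when it is done.

```bash
mkdir -p pics; ls; python3 - <<'E'
from station import sensors, imaging, workorder
import cv2
s=sensors.sense(); print(s)
for n in ("scene","top","wrist"):
    cv2.imwrite(f"pics/{n}0.png",imaging.read_camera(n))
    p=imaging.camera_params(n); print(n,p)
E
```

```text
pics
{'clock': 0.0, 'qpos': array([ 1.23729683,  0.7070874 , -0.02764391,  1.48500748,  0.02197931,
        0.9508969 , -0.07550376]), 'joint_vel': array([ 1.76966284e-04, -1.64673424e-04,  7.63962046e-05, -2.40375111e-04,
        1.21300853e-03, -2.79313695e-03,  2.12621329e-03]), 'effort': array([-3.99028986e-04, -8.83196211e+01,  1.23463344e+00, -2.36169058e+01,
        1.68827944e-02,  6.38532161e-03,  6.72185081e-07]), 'ee_pos': array([ 0.1653529 , -0.55043141,  0.23083417]), 'ee_rot': array([ 8.02396555e-01, -5.96790974e-01, -4.40942156e-04, -3.27120149e-04]), 'contact_force': array([ 0.90360325,  0.03570103, -0.05401899]), 'moment': array([ 0.02699884, -0.00925247, -0.02239325]), 'width': 0.08547925694594102}
scene {'camera_matrix': array([[500.81638829,   0.        , 323.75531836],
       [  0.        , 500.81638829, 242.59010243],
       [  0.        ,   0.        ,   1.        ]]), 'k1': -0.038389908969291286, 'world_from_camera': array([[-0.51348857, -0.72098753,  0.46530256,  1.02952102],
       [ 0.85795582, -0.4411875 ,  0.26318322,  0.21102084],
       [ 0.01553385,  0
[... 443 characters left out ...]
581],
       [ 0.0207352 ,  0.14465268,  0.98926521,  0.85226514],
       [ 0.        ,  0.        ,  0.        ,  1.        ]])}
wrist {'camera_matrix': array([[368.21676755,   0.        , 318.44712364],
       [  0.        , 368.21676755, 243.06235779],
       [  0.        ,   0.        ,   1.        ]]), 'k1': -0.059420573797755005, 'world_from_camera': array([[ 2.86704211e-01,  9.05956122e-01,  3.11519181e-01,
         2.45850730e-01],
       [-9.58019021e-01,  2.71292994e-01,  9.27343826e-02,
        -5.26813284e-01],
       [-4.99689811e-04, -3.25028639e-01,  9.45704041e-01,
         3.73008102e-01],
       [ 0.00000000e+00,  0.00000000e+00,  0.00000000e+00,
         1.00000000e+00]])}
```

View pics/scene0.png

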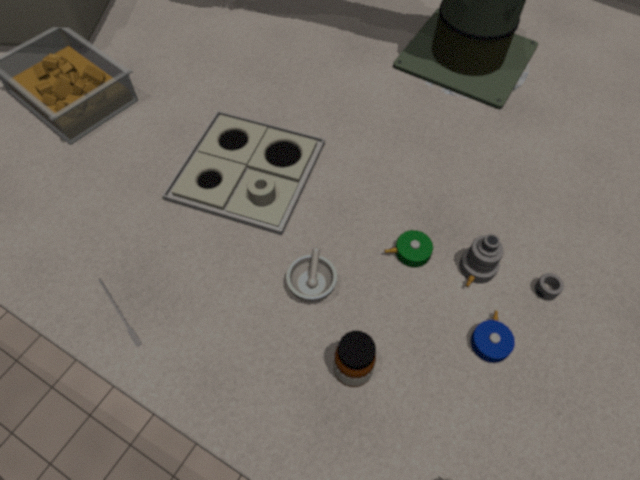

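View pics/top0.png

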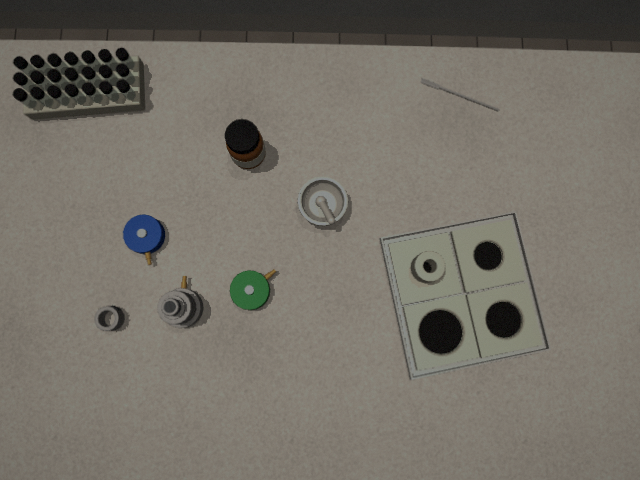

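View pics/wrist0.png

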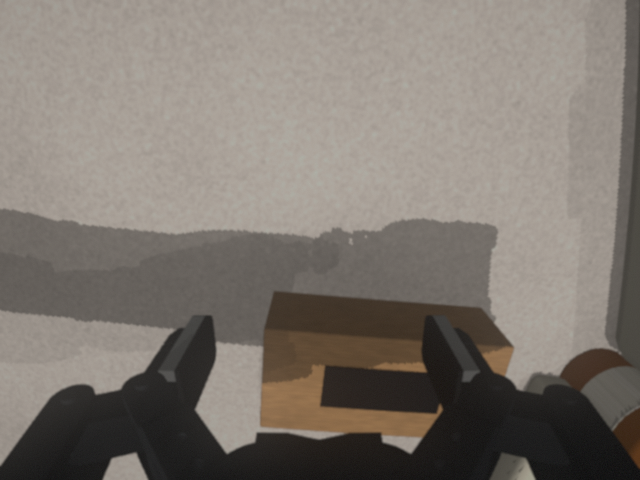

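```bash
cat > h.py <<'E'
import numpy as np, cv2
from scipy.spatial.transform import Rotation as R
def cvparams(p):
    K=p["camera_matrix"];T=np.array(p["world_from_camera"]);D=np.array([p["k1"],0,0,0,0.])
    F=np.diag([1,-1,-1]); Rcw=F@T[:3,:3].T; t=-Rcw@T[:3,3]
    return K,D,Rcw,t,T
def proj(p,P):
    K,D,Rc,t,T=cvparams(p)
    return cv2.projectPoints(np.asarray(P,float).reshape(-1,3),cv2.Rodrigues(Rc)[0],t,K,D)[0].reshape(-1,2)
def plane(p,uv,z):
    K,D,Rc,t,T=cvparams(p)
    n=cv2.undistortPoints(np.asarray(uv,float).reshape(-1,1,2),K,D).reshape(-1,2)
    d=np.c_[n,np.ones(len(n))]@Rc
    s=(z-T[2,3])/d[:,2]
    return T[:3,3]+s[:,None]*d
def circ(x,y,z,r,n=72):
    a=np.linspace(0,2*np.pi,n,endpoint=False);return np.c_[x+r*np.cos(a),y+r*np.sin(a),np.full(n,z)]
E
python3 - <<'E'
from h import *
from station import imaging
np.set_printoptions(precision=4,suppress=True)
for cam,L in (("top",dict(knob=(171,307,.121),base=(180,308,.024),ring=(109,318,.028),spout=(184,282,.015),green=(249,290,.02),blue=(144,233,.02),mortar=(323,203,.02),jar=(242,135,.09),post=(430,266,.044),nring=(488,255,.016),nbody=(504,319,.016),nbase=(440,331,.016))),
  ("scene",dict(knob=(490,241,.121),ring=(548,280,.028),post=(262,184,.044),nring=(209,178,.016),nbody=(233,139,.016),nbase=(283,153,.016)))):
    p=imaging.camera_params(cam)
    for k,(u,v,z) in L.items(): print(cam,k,plane(p,[(u,v)],z)[0])
im=cv2.imread("pics/top0.png"); sc=cv2.imread("pics/scene0.png")
cv2.imwrite("pics/c1.png",cv2.resize(im[210:350,80:280],None,fx=4,fy=4,interpolation=cv2.INTER_CUBIC))
cv2.imwrite("pics/c2.png",cv2.resize(im[205:385,375:555],None,fx=3.3,fy=3.3,interpolation=cv2.INTER_CUBIC))
cv2.imwrite("pics/c3.png",cv2.resize(sc[220:370,380:580],None,fx=4,fy=4,interpolation=cv2.INTER_CUBIC))
E
```

```text
top knob [0.5211 0.2187 0.121 ]
top base [0.5213 0.2304 0.024 ]
top ring [0.5039 0.3415 0.028 ]
top spout [0.5635 0.2282 0.015 ]
top green [0.5516 0.1215 0.02  ]
top blue [0.6426 0.2966 0.02  ]
top mortar [0.6972 0.0032 0.02  ]
top jar [0.7874 0.1314 0.09  ]
top post [ 0.5919 -0.1679  0.044 ]
top nring [ 0.6142 -0.272   0.016 ]
top nbody [ 0.5091 -0.2948  0.016 ]
top nbase [ 0.489  -0.1888  0.016 ]
scene knob [0.5532 0.227  0.121 ]
scene ring [0.5041 0.3396 0.028 ]
scene post [ 0.5943 -0.1655  0.044 ]
scene nring [ 0.617  -0.2734  0.016 ]
scene nbody [ 0.513  -0.2947  0.016 ]
scene nbase [ 0.4921 -0.1898  0.016 ]
```

View pics/c1.png

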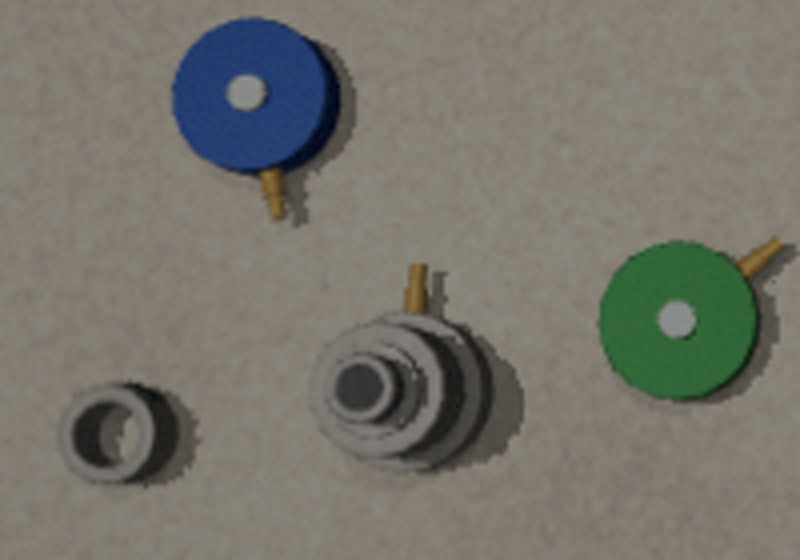

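View pics/c2.png

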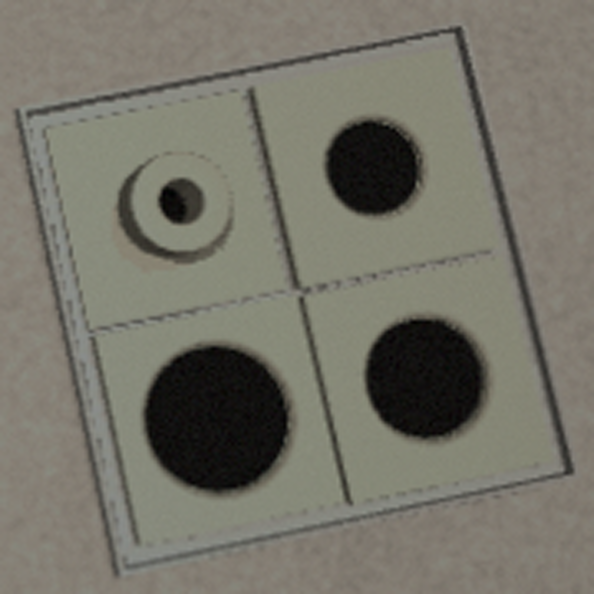

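View pics/c3.png

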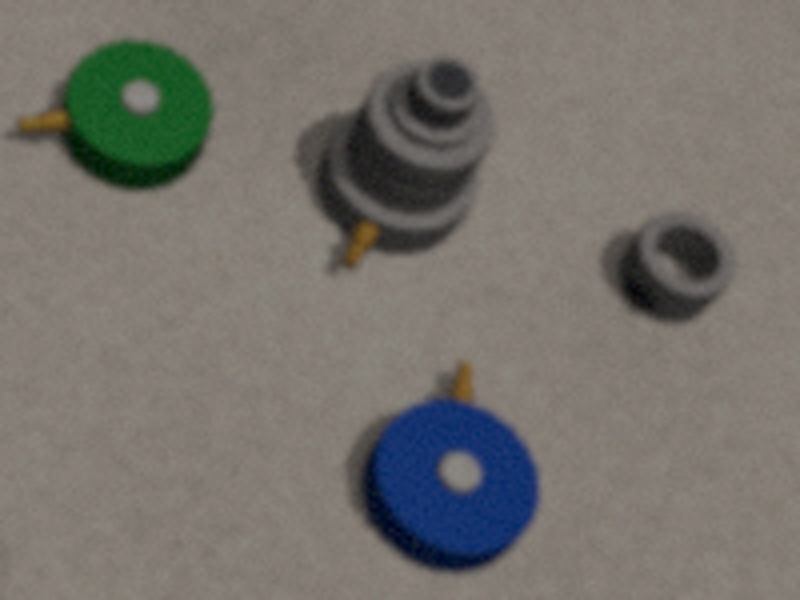

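```bash
cat > ov.py <<'E'
from h import *
from station import imaging
import sys
def overlay(items,out,im0,sc0,offs={}):
    for cam,im,f,box in (("top",im0,5,None),("scene",sc0,5,None)):
        p=imaging.camera_params(cam)
        for name,(bx) in items.items():
            c=bx["c"]; pts=proj(p,[c])[0]; u0,v0=int(pts[0])-bx["w"],int(pts[1])-bx["w"]
            w=2*bx["w"]; crop=cv2.resize(im[v0:v0+w,u0:u0+w],(390,390),interpolation=cv2.INTER_CUBIC)
            crop=cv2.convertScaleAbs(crop,alpha=1.6); s=390/w
            for (z,r) in bx["k"]:
                q=(proj(p,circ(c[0],c[1],z,r))-[u0,v0]+.5)*s
                cv2.polylines(crop,[q.round().astype(int)],True,(0,255,255),1)
            bx.setdefault("im",[]).append(crop)
    for n,b in items.items(): cv2.imwrite(f"pics/{out}_{n}.png",np.hstack(b["im"]))
E
python3 - <<'E'
from ov import *
p=imaging.camera_params("top"); q=imaging.camera_params("scene")
for n,pp,uv,z in (("knob",p,(170,307),.088),("knobs",q,(491,240.2),.088),("ring",p,(107.3,318),.028),("rings",q,(551,282),.028)): print(n,plane(pp,[uv],z))
im=cv2.imread("pics/top0.png"); sc=cv2.imread("pics/scene0.png")
overlay(dict(stack=dict(c=(.520,.2285,.04),w=40,k=[(.088,.013),(.064,.026),(.024,.032)]),
 ring=dict(c=(.504,.3405,.014),w=22,k=[(.028,.02),(.028,.013),(0,.02)]),
 post=dict(c=(.593,-.1665,.044),w=40,k=[(.044,.025),(.044,.011),(.009,.025)]),
 nring=dict(c=(.6155,-.2725,.016),w=32,k=[(.016,.025)]),
 nbody=dict(c=(.511,-.2945,.016),w=32,k=[(.016,.031)]),
 nbase=dict(c=(.4905,-.189,.016),w=40,k=[(.016,.037)])),"ov",im,sc)
import glob
r=[cv2.imread(f"pics/ov_{n}.png") for n in ("stack","ring","post","nring","nbody","nbase")]
r=[cv2.resize(x,(400,200)) for x in r]
cv2.imwrite("pics/ovall.png",np.vstack([np.hstack(r[0:2]),np.hstack(r[2:4]),np.hstack(r[4:6])]))
E
```

```text
knob [[0.52158597 0.22910917 0.088     ]]
knobs [[0.52582728 0.22866587 0.088     ]]
ring [[0.50383828 0.34418892 0.028     ]]
rings [[0.50510641 0.34506994 0.028     ]]
```

View pics/ovall.png

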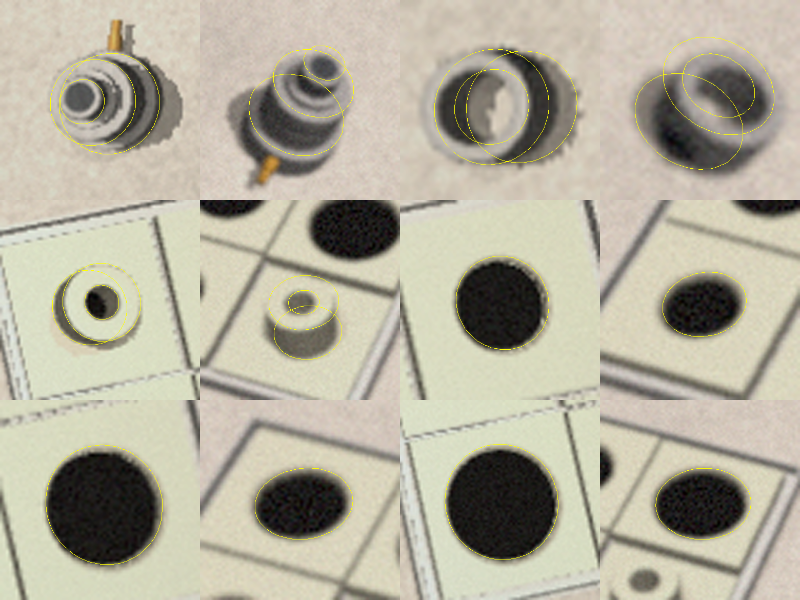

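View pics/ov_stack.png

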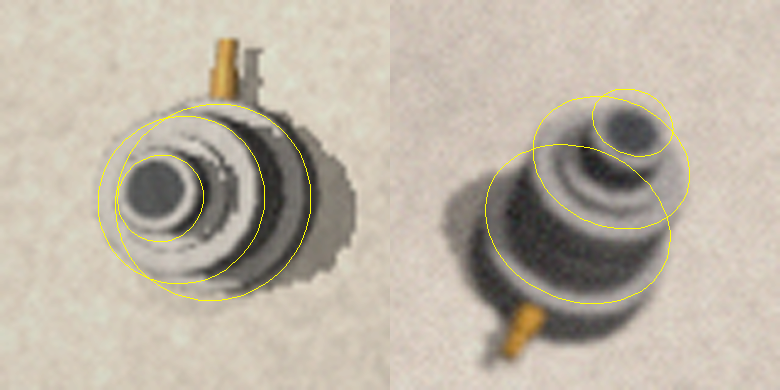

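The stack is at top-view pixel (180,308): steel, with plunger and body on it. The blue disc (144,233) and green disc (249,290) are look-alikes and stay put. The ring is at (110,318). In the tray, the post is at (430,266), and the ring, body and base nests are at (488,255), (504,319) and (440,331). I'll start by moving up and squaring the tool to the world axes.

```bash
python3 -m creep '[[0,0,-2.5,0,0,0.147,1],[0,0,-2.5,0,0,0.146,1]]'
```

```text
clock: 0.4
ee_pos: [0.165, -0.5498, 0.2804]
ee_rot: [-0.704, 0.71, 0.002, 0.001]
contact_force: [-0.2, 0.2, 0.2]
width: 0.0854
```

```bash
python3 -m creep '[[-1.5,-2,0,0,0,0,1],[-3,-3.5,0,0,0,0,1],[-3.5,-4,0,0,0,0,1],[-4,-4,0,0,0,0,1],[-4,-4,0,0,0,0,1],[-4,-4,0,0,0,0,1],[-4,-4,0,0,0,0,1],[-4,-4,0,0,0,0,1],[-4,-3,0,0,0,0,1],[-4,-2,0,0,0,0,1],[-4,-1,0,0,0,0,1],[-4,0,0,0,0,0,1]]'
```

```text
clock: 1.9
ee_pos: [0.5356, -0.1018, 0.2799]
ee_rot: [-0.701, 0.713, 0.002, -0.0]
contact_force: [0.9, 0.8, 0.2]
width: 0.0854
```

```bash
python3 -m creep '[[-4,0,0,0,0,0,1],[-4,0,0,0,0,0,1],[-4,0.5,0,0,0,0,1],[-4,0.5,0.5,0,0,0,1],[-4,0.5,0.5,0,0,0,1],[-4,0.5,0.5,0,0,0,1],[-4,0,0.5,0,0,0,1],[-3,0,0.5,0,0,0,1],[-1.5,0,0,0,0,0,1]]'
cat > look.py <<'E'
from h import *
from station import sensors, imaging
import sys
np.set_printoptions(precision=4,suppress=True)
def look(n):
    s=sensors.sense(); p=imaging.camera_params("wrist"); im=imaging.read_camera("wrist"); cv2.imwrite(f"pics/{n}.png",im)
    np.savez(f"pics/{n}.npz",**p); print(s["clock"],s["ee_pos"],s["ee_rot"],s["width"],s["contact_force"])
    return im,p
if __name__=="__main__":
    look(sys.argv[1])
E
python3 look.py w1
```

```text
clock: 3.02
ee_pos: [0.518, 0.2364, 0.2539]
ee_rot: [-0.703, 0.712, 0.003, -0.001]
contact_force: [-0.1, -0.5, -0.4]
width: 0.0853
3.025 [0.518  0.2364 0.2539] [-0.7026  0.7116  0.0034 -0.0012] 0.08530664162886396 [-0.0666 -0.494  -0.368 ]
```

View pics/w1.png

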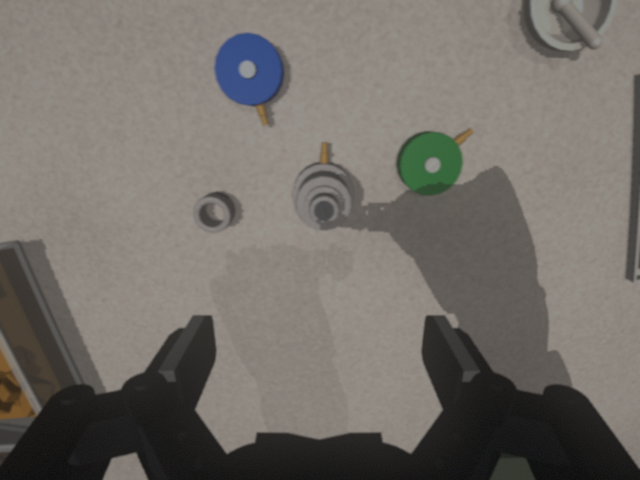

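```bash
cat > fit.py <<'E'
from h import *
def ovw(name,rings,center_uv,half,out,size=560):
    p=dict(np.load(f"pics/{name}.npz")); im=cv2.imread(f"pics/{name}.png")
    u0,v0=int(center_uv[0])-half,int(center_uv[1])-half; u0=max(u0,0);v0=max(v0,0)
    c=im[v0:v0+2*half,u0:u0+2*half]; s=size/c.shape[1]
    c=cv2.convertScaleAbs(cv2.resize(c,None,fx=s,fy=s,interpolation=cv2.INTER_CUBIC),alpha=1.5)
    for x,y,z,r in rings:
        q=(proj(p,circ(x,y,z,r))-[u0,v0]+.5)*s
        cv2.polylines(c,[q.round().astype(int)],True,(0,255,255),1)
    cv2.imwrite(f"pics/{out}.png",c)
E
python3 - <<'E'
from fit import *
p=dict(np.load("pics/w1.npz"))
print(plane(p,[(323,209)],.088),plane(p,[(214,213)],.028))
x,y=.522,.229
ovw("w1",[(x,y,.088,.013),(x,y,.064,.026),(x,y,.024,.032),(.5045,.3445,.028,.02)],(290,200),100,"w1o")
E
```

```text
[[0.52597841 0.23254557 0.088     ]] [[0.50836387 0.34488934 0.028     ]]
```

View pics/w1o.png

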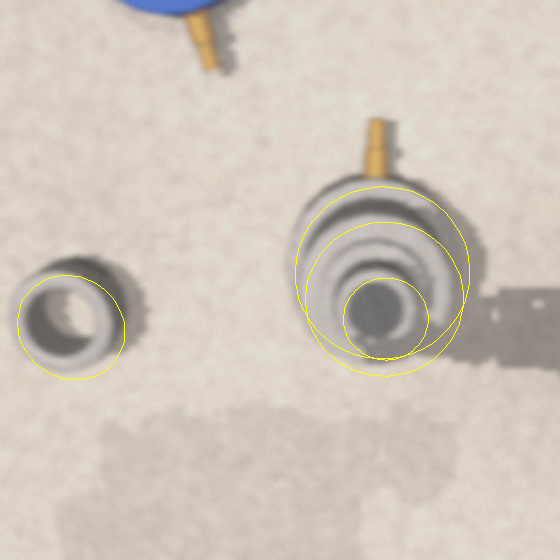

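```bash
python3 -m creep '[[0.3,-0.3,2.5,0,0,0,1],[0.3,-0.35,3.5,0,0,0,1],[0,0,3.5,0,0,0,1],[0,0,2.5,0,0,0,1],[0,0,0.8,0,0,0,1],[0,0,0,0,0,0,1]]'; python3 look.py w2
```

```text
clock: 3.82
ee_pos: [0.5263, 0.2263, 0.1249]
ee_rot: [-0.701, 0.713, 0.002, 0.0]
contact_force: [-0.5, -1.1, -0.0]
width: 0.0853
3.825 [0.5263 0.2263 0.1249] [-0.7011  0.7131  0.0019  0.    ] 0.08532857503583481 [-0.4533 -1.1203 -0.0117]
```

View pics/w2.png

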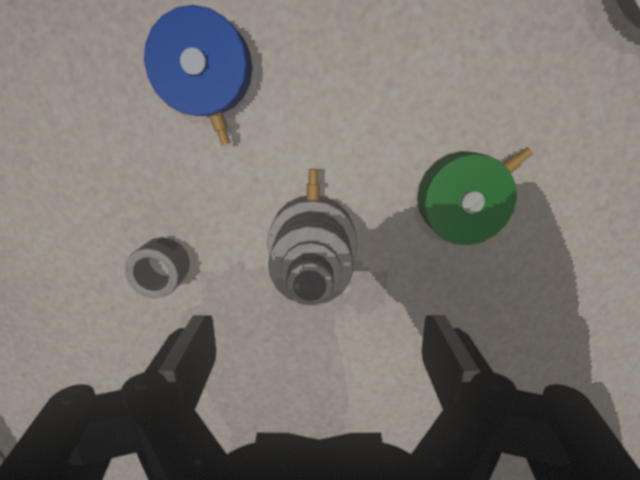

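```bash
python3 - <<'E'
from fit import *
p=dict(np.load("pics/w2.npz"))
print(plane(p,[(310,284)],.088),plane(p,[(153,272)],.028), plane(p,[(313,170)],.015))
x,y=.5255,.231
ovw("w2",[(x,y,.088,.013),(x,y,.064,.026),(x,y,.024,.032),(.508,.345,.028,.02)],(250,260),130,"w2o")
E
```

```text
[[0.52563691 0.2305835  0.088     ]] [[0.50805643 0.34493256 0.028     ]] [[0.57595913 0.22903002 0.015     ]]
```

View pics/w2o.png

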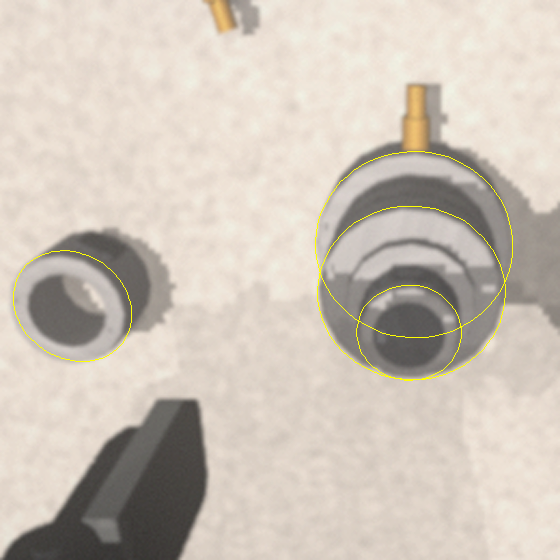

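```bash
python3 -m creep '[[-0.2,0.1,1.5,0,0,0,0.7],[0,0,2,0,0,0,0.6],[0,0,1,0,0,0,0.6],[0,0,0,0,0,0,0.6],[0,0,0,0,0,0,0.6]]'
```

```text
clock: 4.5
ee_pos: [0.5262, 0.2293, 0.0801]
ee_rot: [-0.701, 0.713, 0.001, 0.002]
contact_force: [0.5, -0.6, -0.3]
width: 0.0516
```

```bash
python3 -m creep '[[-0.1,0,0.5,0,0,0,0.6],[0,0,0.15,0,0,0,0.6],[0,0,0,0,0,0,0.6]]'; python3 look.py w3
```

```text
clock: 4.88
ee_pos: [0.5266, 0.2306, 0.074]
ee_rot: [-0.701, 0.713, 0.001, 0.003]
contact_force: [-0.4, -0.1, -0.4]
width: 0.0512
4.875 [0.5266 0.2306 0.074 ] [-0.7012  0.7129  0.001   0.0026] 0.051180743861159346 [-0.4192 -0.1032 -0.362 ]
```

View pics/w3.png

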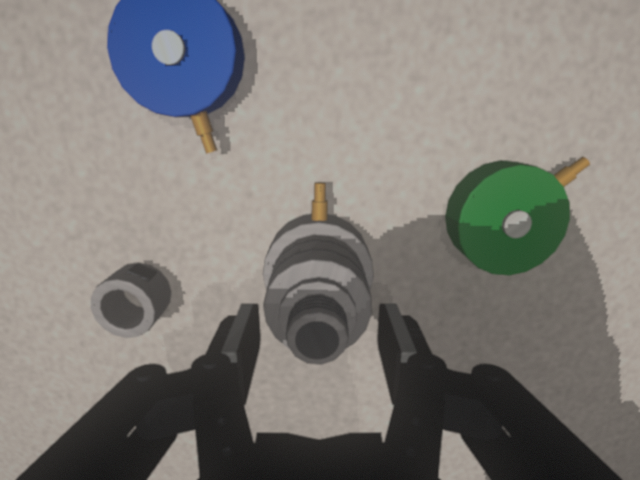

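Knob at (317,338) is centred between the pads at (248,330) and (390,330), so I'm closing.

```bash
python3 -m creep '[[0,0,0,0,0,0,0],[0,0,0,0,0,0,0],[0,0,0,0,0,0,0],[0,0,0,0,0,0,0]]'
```

```text
clock: 5.42
ee_pos: [0.5267, 0.2306, 0.0745]
ee_rot: [-0.701, 0.713, 0.001, 0.003]
contact_force: [0.3, -0.1, -0.3]
width: 0.0231
```

```bash
python3 -m creep '[[0,0,0,0,0,0,0],[0,0,-0.3,0,0,0,0],[0,0,-0.7,0,0,0,0],[0,0,0,0,0,0,0]]'; python3 look.py w4
```

```text
clock: 5.92
ee_pos: [0.5267, 0.2305, 0.0852]
ee_rot: [-0.701, 0.713, 0.001, 0.003]
contact_force: [0.0, 0.1, -1.6]
width: 0.0236
5.925 [0.5267 0.2305 0.0852] [-0.7012  0.7129  0.001   0.0027] 0.023608897499190373 [ 0.0096  0.1036 -1.6349]
```

View pics/w4.png

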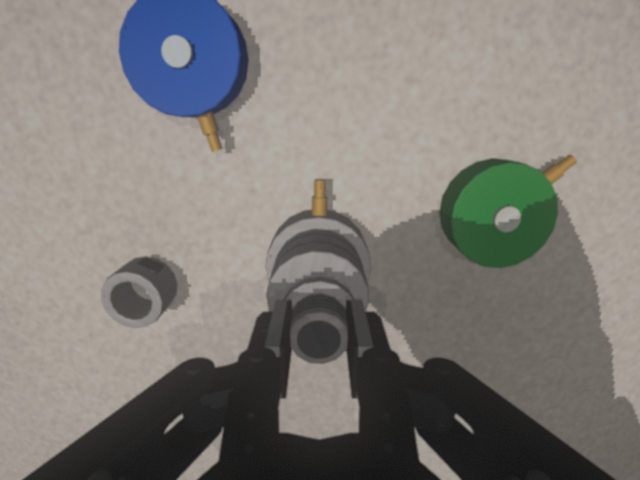

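```bash
python3 -m creep '[[0,0,-1.5,0,0,0,0],[0,0,-2.5,0,0,0,0],[0,0,-2.5,0,0,0,0],[1,-0.2,-2.5,0,0,0,0],[2.5,-0.6,-1.5,0,0,0,0],[4,-0.9,0,0,0,0,0],[4.5,-1,0,0,0,0,0],[4.5,-1,0,0,0,0,0],[4.5,-1,0,0,0,0,0],[4.5,-1,0,0,0,0,0],[4,-0.8,0,0,0,0,0],[3,-0.6,0,0,0,0,0]]'
```

```text
clock: 7.48
ee_pos: [0.5939, -0.1043, 0.2024]
ee_rot: [-0.703, 0.712, -0.001, 0.005]
contact_force: [-0.2, 0.2, -0.7]
width: 0.0234
```

```bash
python3 -m creep '[[2.5,-0.3,0,0,0,0,0],[1.5,-0.2,0,0,0,0,0],[0.5,0,0,0,0,0,0],[0,0,0,0,0,0,0]]'; python3 look.py w5
```

```text
clock: 7.98
ee_pos: [0.5981, -0.1522, 0.2045]
ee_rot: [-0.702, 0.712, -0.002, 0.005]
contact_force: [-0.3, 0.2, -2.4]
width: 0.0235
7.975 [ 0.5981 -0.1522  0.2045] [-0.7019  0.7123 -0.0015  0.0054] 0.02350504022672812 [-0.2811  0.2373 -2.432 ]
```

View pics/w5.png

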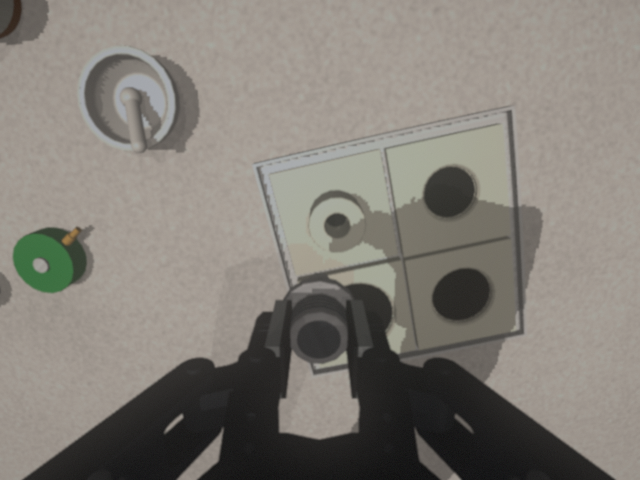

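```bash
python3 - <<'E'
from fit import *
p=dict(np.load("pics/w5.npz"))
a=plane(p,[(336,223)],.044);b=plane(p,[(449,191)],.016);c=plane(p,[(461,294)],.016);print(a,b,c)
ovw("w5",[(*a[0,:2],.044,.025),(*a[0,:2],.044,.011),(*b[0,:2],.016,.025),(*c[0,:2],.016,.031),(.4935,-.1885,.016,.037)],(400,250),140,"w5o")
E
```

```text
[[ 0.59762363 -0.16658059  0.044     ]] [[ 0.61885106 -0.27084027  0.016     ]] [[ 0.5146816  -0.29310734  0.016     ]]
```

View pics/w5o.png

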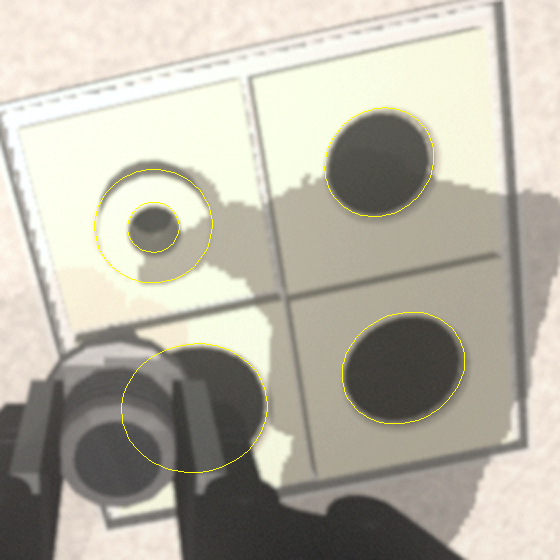

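```bash
python3 -m creep '[[0.7,0,1.5,0,0,0,0],[0.6,0,2.5,0,0,0,0],[0,0,2.5,0,0,0,0],[0,0,1.5,0,0,0,0],[0,0,0.4,0,0,0,0],[0,0,0,0,0,0,0]]'; python3 look.py w6
```

```text
clock: 8.78
ee_pos: [0.5986, -0.163, 0.1153]
ee_rot: [-0.703, 0.711, -0.001, 0.005]
contact_force: [0.6, 0.0, -0.9]
width: 0.0231
8.775 [ 0.5986 -0.163   0.1153] [-0.7032  0.711  -0.0008  0.0054] 0.02309357321232938 [ 0.5978  0.0349 -0.8867]
```

View pics/w6.png

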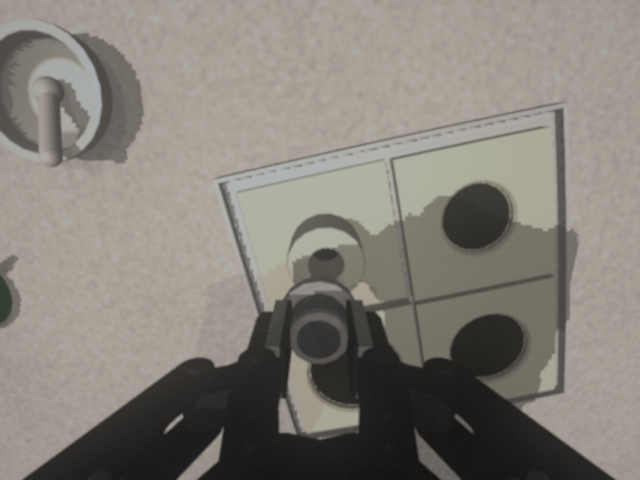

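```bash
python3 -m creep '[[0.35,0,0.7,0,0,0,0],[0,0,0.8,0,0,0,0],[0,0,0.3,0,0,0,0],[0,0,0,0,0,0,0]]'; python3 look.py w7
```

```text
clock: 9.32
ee_pos: [0.5993, -0.1668, 0.0973]
ee_rot: [-0.703, 0.711, -0.002, 0.006]
contact_force: [0.6, 0.5, -1.9]
width: 0.0231
9.325 [ 0.5993 -0.1668  0.0973] [-0.7032  0.711  -0.0017  0.0059] 0.023054647507761598 [ 0.6256  0.5169 -1.9074]
```

View pics/w7.png

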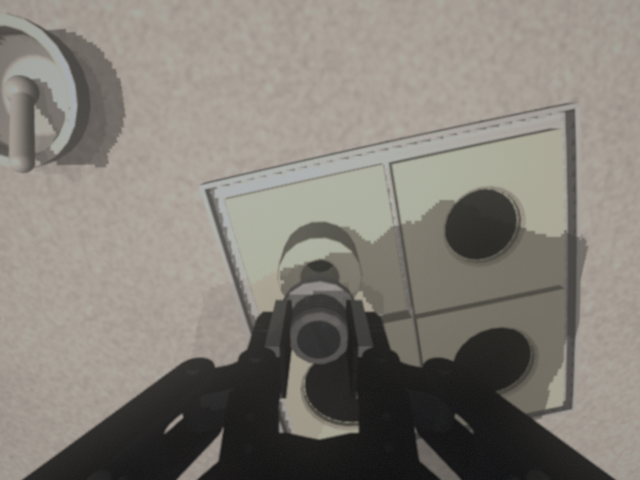

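Post and bore line up with the collar and knob at u≈320, so I'm lowering in steps and watching the force.

```bash
python3 -m creep '[[0,0,0.6,0,0,0,0],[0,0,0.6,0,0,0,0],[0,0,0.6,0,0,0,0],[0,0,0.2,0,0,0,0],[0,0,0,0,0,0,0]]'
```

```text
clock: 10.0
ee_pos: [0.5996, -0.1666, 0.076]
ee_rot: [-0.703, 0.711, -0.002, 0.006]
contact_force: [-0.3, 0.1, -0.9]
width: 0.0238
```

```bash
python3 -m creep '[[0,0,0.6,0,0,0,0],[0,0,0.6,0,0,0,0],[0,0,0.4,0,0,0,0],[0,0,0,0,0,0,0],[0,0,0.2,0,0,0,0],[0,0,0,0,0,0,0]]'
```

```text
clock: 10.75
ee_pos: [0.5999, -0.1665, 0.0569]
ee_rot: [-0.703, 0.711, -0.002, 0.006]
contact_force: [0.2, 0.6, -1.8]
width: 0.0236
```

```bash
python3 -m creep '[[0,0,0.1,0,0,0,0],[0,0,0,0,0,0,0]]'
```

```text
clock: 11.0
ee_pos: [0.6, -0.1665, 0.056]
ee_rot: [-0.703, 0.711, -0.002, 0.006]
contact_force: [0.2, 0.2, -1.2]
width: 0.0236
```

```bash
python3 -m creep '[[0,0,0.1,0,0,0,0],[0,0,0.1,0,0,0,0],[0,0,0,0,0,0,0]]'
```

```text
clock: 11.38
ee_pos: [0.6003, -0.1665, 0.0546]
ee_rot: [-0.703, 0.711, -0.002, 0.006]
contact_force: [-2.0, -0.3, -1.3]
width: 0.0234
```

```bash
python3 -m creep '[[0,0.05,0.08,0,0,0,0],[0,0,0,0,0,0,0]]'; python3 -m creep '[[0,0,0.1,0,0,0,0],[0,0,0,0,0,0,0]]'
```

```text
clock: 11.62
ee_pos: [0.6004, -0.1666, 0.0546]
ee_rot: [-0.703, 0.711, -0.003, 0.007]
contact_force: [0.5, 0.4, -0.7]
width: 0.0236
clock: 11.88
ee_pos: [0.6005, -0.1666, 0.0546]
ee_rot: [-0.703, 0.711, -0.003, 0.007]
contact_force: [-1.4, 0.1, 0.2]
width: 0.0233
```

```bash
python3 -m creep '[[0,0.1,0.2,0,0,0,0],[0,0,0,0,0,0,0]]';  python3 look.py w8
```

```text
clock: 12.12
ee_pos: [0.6007, -0.1666, 0.0546]
ee_rot: [-0.703, 0.711, -0.005, 0.008]
contact_force: [0.1, -0.3, -1.2]
width: 0.0231
12.125 [ 0.6007 -0.1666  0.0546] [-0.7032  0.7109 -0.0045  0.008 ] 0.023071217546786225 [ 0.111  -0.2676 -1.2091]
```

View pics/w8.png

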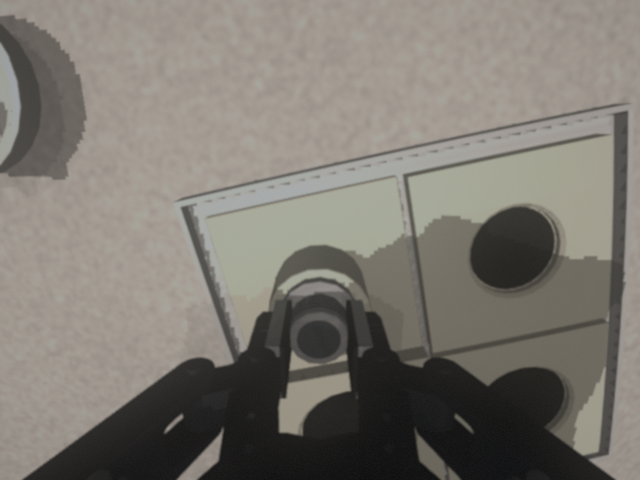

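```bash
python3 -m creep '[[0,0,0,0,0,0,0.35],[0,0,0,0,0,0,0.6],[0,0,0,0,0,0,0.7],[0,0,-1,0,0,0,0.7],[0,0,-2.5,0,0,0,0.7],[0,0,-2.5,0,0,0,0.8],[0,0,-2.5,0,0,0,0.9]]';  python3 look.py w9
```

```text
clock: 13.05
ee_pos: [0.5985, -0.167, 0.1417]
ee_rot: [-0.703, 0.711, -0.004, 0.007]
contact_force: [-0.2, 0.2, 0.3]
width: 0.0767
13.05 [ 0.5985 -0.167   0.1417] [-0.7032  0.711  -0.0035  0.0074] 0.07666713058074356 [-0.1855  0.1607  0.3012]
```

View pics/w9.png

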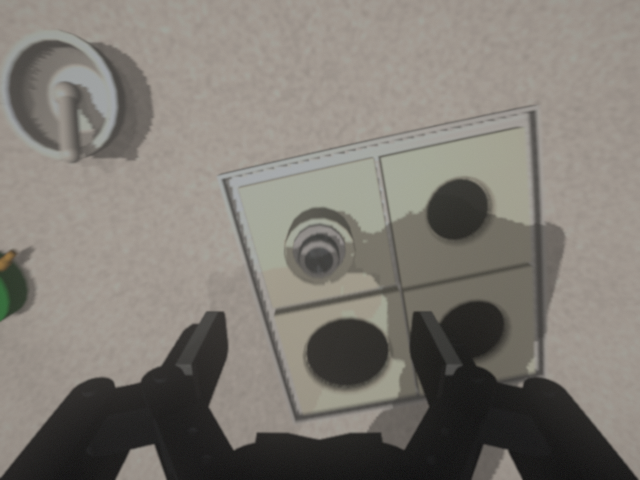

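```bash
cat > calc.py <<'E'
from h import *
from station import sensors
import sys
np.set_printoptions(precision=3,suppress=True)
s=sensors.sense(); Rt=R.from_quat(s["ee_rot"]); t=np.array([float(a) for a in sys.argv[1:4]])
print("pos",s["ee_pos"],"d tool cm",Rt.inv().apply(t-s["ee_pos"])*100,"rot",(Rt.inv()*R.from_quat([-.7071,.7071,0,0])).as_rotvec(),"t",s["clock"])
E
python3 calc.py 0.5255 0.2305 0.20
```

```text
pos [ 0.6   -0.167  0.145] d tool cm [-39.731   7.75   -5.477] rot [-0.019  0.004 -0.011] t 13.1
```

```bash
python3 -m creep '[[-1,0.2,-2.5,-0.019,0.004,-0.011,1],[-2.5,0.5,-2,0,0,0,1],[-4,0.8,-0.5,0,0,0,1],[-4.5,0.9,0,0,0,0,1],[-4.5,0.9,0,0,0,0,1],[-4.5,0.9,0,0,0,0,1],[-4.5,0.9,0,0,0,0,1],[-4.5,0.9,0,0,0,0,1],[-4,0.8,0,0,0,0,1],[-3,0.4,0,0,0,0,1],[-1.5,0.2,0,0,0,0,1],[0,0,0,0,0,0,1]]'; python3 calc.py 0.5255 0.2305 0.10; python3 look.py w10
```

```text
clock: 14.6
ee_pos: [0.5235, 0.2284, 0.2033]
ee_rot: [-0.707, 0.708, -0.003, 0.003]
contact_force: [0.1, -1.8, 0.6]
width: 0.0852
pos [0.524 0.228 0.203] d tool cm [-0.198 -0.11  10.331] rot [-0.008  0.001 -0.002] t 14.6
14.6 [0.5235 0.2284 0.2033] [-0.7065  0.7077 -0.0026  0.0032] 0.08518441599607827 [ 0.1419 -1.781   0.617 ]
```

View pics/w10.png

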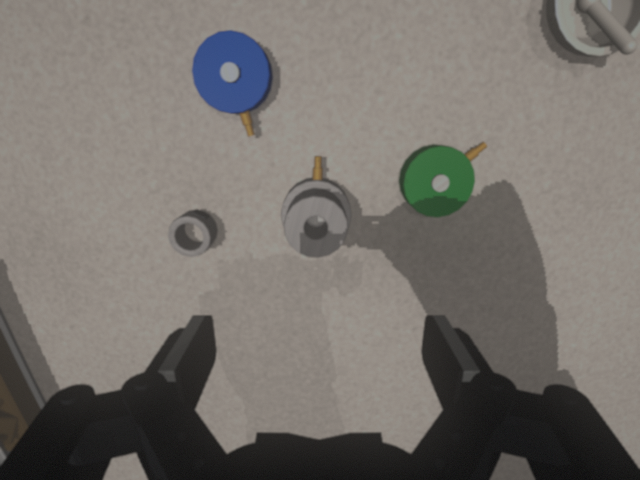

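```bash
python3 -m creep '[[-0.1,0,1.5,-0.008,0,0,1],[0,0,3.5,0,0,0,1],[0,0,4,0,0,0,1],[0,0,3,0,0,0,1],[0,0,1.5,0,0,0,1],[0,0,0.3,0,0,0,1],[0,0,0,0,0,0,1]]'; python3 calc.py 0.5255 0.2305 0.033; python3 look.py w11
```

```text
clock: 15.52
ee_pos: [0.5257, 0.2213, 0.0588]
ee_rot: [-0.703, 0.711, -0.0, -0.001]
contact_force: [-0.0, 0.3, 0.7]
width: 0.0853
pos [0.526 0.221 0.059] d tool cm [-0.92   0.027  2.579] rot [ 0.001 -0.002 -0.012] t 15.525
15.525 [0.5257 0.2213 0.0588] [-0.703   0.7112 -0.0003 -0.0009] 0.08527161203376907 [-0.0155  0.2692  0.7221]
```

View pics/w11.png

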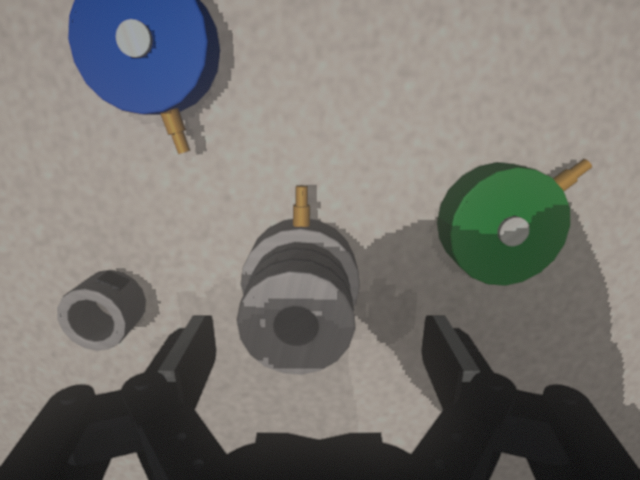

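```bash
python3 -m creep '[[-0.5,0,0,0,0,-0.01,1],[-0.4,0,0,0,0,0,1],[0,0,0,0,0,0,1],[-0.1,0,0.6,0,0,0,1],[-0.1,0,0.6,0,0,0,1],[0,0,0.6,0,0,0,1],[0,0,0.3,0,0,0,1],[0,0,0,0,0,0,1]]'; python3 calc.py 0.5255 0.2305 0.033; python3 look.py w12
```

```text
clock: 16.58
ee_pos: [0.5263, 0.2337, 0.0378]
ee_rot: [-0.707, 0.707, -0.001, 0.0]
contact_force: [-0.4, 0.1, -0.7]
width: 0.0852
pos [0.526 0.234 0.038] d tool cm [0.315 0.083 0.477] rot [-0.001 -0.001 -0.   ] t 16.575
16.575 [0.5263 0.2337 0.0378] [-0.707   0.7072 -0.0006  0.0001] 0.08522667541765737 [-0.4051  0.1094 -0.7395]
```

View pics/w12.png

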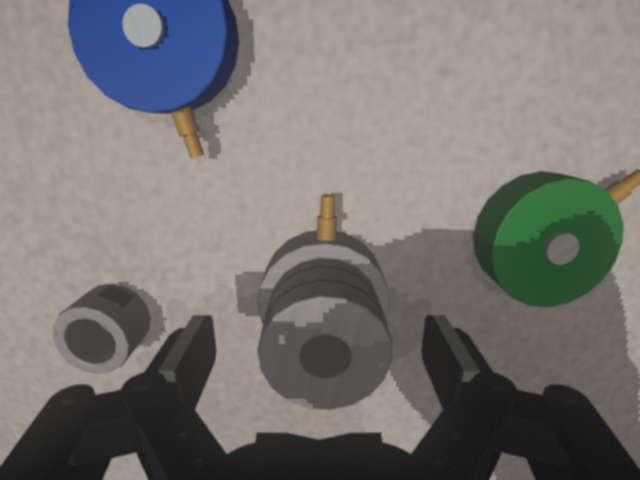

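```bash
python3 -m creep '[[0.25,0,0.4,0,0,0,0.85],[0,0,0,0,0,0,0.72],[0,0,0,0,0,0,0.72]]'; python3 calc.py 0.5255 0.2305 0.033
```

```text
clock: 17.0
ee_pos: [0.5265, 0.2309, 0.0339]
ee_rot: [-0.707, 0.707, -0.001, 0.0]
contact_force: [0.3, -0.7, -0.4]
width: 0.0616
pos [0.527 0.231 0.034] d tool cm [0.039 0.104 0.091] rot [-0.002 -0.001 -0.   ] t 17.0
```

```bash
python3 -m creep '[[0,0,0,0,0,0,0.5],[0,0,0,0,0,0,0.4],[0,0,0,0,0,0,0.3],[0,0,0,0,0,0,0.3]]'; python3 -m creep '[[0,0,-0.3,0,0,0,0.3],[0,0,-0.5,0,0,0,0.3],[0,0,0,0,0,0,0.3]]'; python3 look.py w13
```

```text
clock: 17.5
ee_pos: [0.5266, 0.2309, 0.0343]
ee_rot: [-0.707, 0.707, -0.001, 0.0]
contact_force: [-0.4, 0.3, 0.5]
width: 0.0497
clock: 17.88
ee_pos: [0.5264, 0.231, 0.0428]
ee_rot: [-0.707, 0.707, -0.001, 0.0]
contact_force: [0.3, -0.0, -4.5]
width: 0.0496
17.875 [0.5264 0.231  0.0428] [-0.707   0.7072 -0.0007  0.0003] 0.04956671909854596 [ 0.3429 -0.0409 -4.4955]
```

View pics/w13.png

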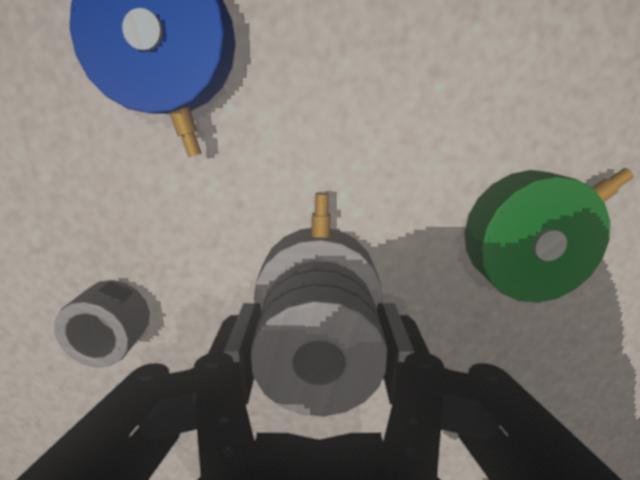

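```bash
python3 -m creep '[[0,0,-1.5,0,0,0,0.3],[0,0,-2.5,0,0,0,0.3],[1,0,-2.5,0,0,0,0.3],[2.5,0,-2.5,0,0,0,0.3],[4,0,-1,0,0,0,0.3],[4.5,0.2,0,0,0,0,0.3],[4.5,0.2,0,0,0,0,0.3],[4.5,0.2,0,0,0,0,0.3],[4.5,0.2,0,0,0,0,0.3],[4.5,0.2,0,0,0,0,0.3],[4.5,0,0,0,0,0,0.3],[4.5,0,0,0,0,0,0.3]]'; python3 calc.py 0.5155 -0.293 0.08
```

```text
clock: 19.42
ee_pos: [0.5168, -0.1683, 0.1563]
ee_rot: [0.709, -0.705, 0.003, -0.003]
contact_force: [-0.1, -0.5, -3.0]
width: 0.0498
pos [ 0.517 -0.168  0.156] d tool cm [12.466  0.267  7.629] rot [-0.01  -0.     0.005] t 19.425
```

```bash
python3 -m creep '[[4,0,0,-0.01,0,0.005,0.3],[3.5,0,0,0,0,0,0.3],[2,0,0.5,0,0,0,0.3],[1,0,1,0,0,0,0.3],[0,0,1,0,0,0,0.3],[0,0,0.5,0,0,0,0.3],[0,0,0,0,0,0,0.3]]'; python3 calc.py 0.5155 -0.293 0.06; python3 look.py w14
```

```text
clock: 20.3
ee_pos: [0.5163, -0.2767, 0.1271]
ee_rot: [-0.707, 0.708, -0.0, -0.0]
contact_force: [-0.6, -0.1, -3.6]
width: 0.0493
pos [ 0.516 -0.277  0.127] d tool cm [1.625 0.076 6.709] rot [-0.    -0.001 -0.001] t 20.3
20.3 [ 0.5163 -0.2767  0.1271] [-0.7067  0.7076 -0.0002 -0.0002] 0.04931755231257799 [-0.584  -0.0854 -3.6319]
```

View pics/w14.png

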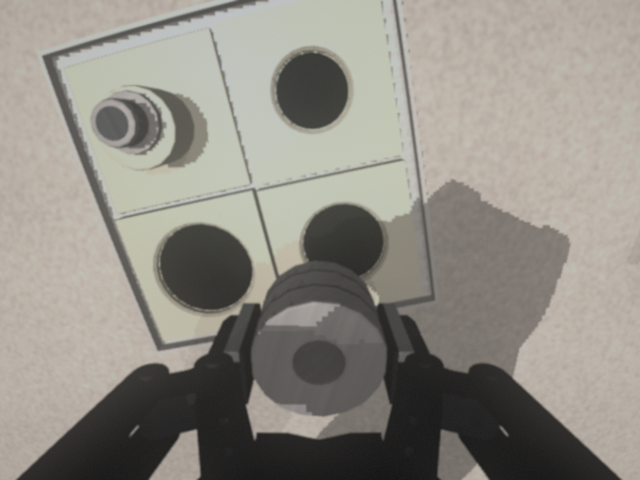

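```bash
python3 - <<'E'
from fit import *
p=dict(np.load("pics/w14.npz"))
a=plane(p,[(205,267)],.016);b=plane(p,[(312.5,90)],.016);c=plane(p,[(344,243)],.016);print(a,b,c)
c=np.array([[.5145,-.2935]]);a=np.array([[.4935,-.1885]])
ovw("w14",[(*a[0,:2],.016,.037),(*b[0,:2],.016,.025),(*c[0,:2],.016,.031)],(280,180),160,"w14o")
E
```

```text
[[ 0.49459081 -0.19219565  0.016     ]] [[ 0.61721289 -0.27350708  0.016     ]] [[ 0.51329892 -0.29566709  0.016     ]]
```

View pics/w14o.png

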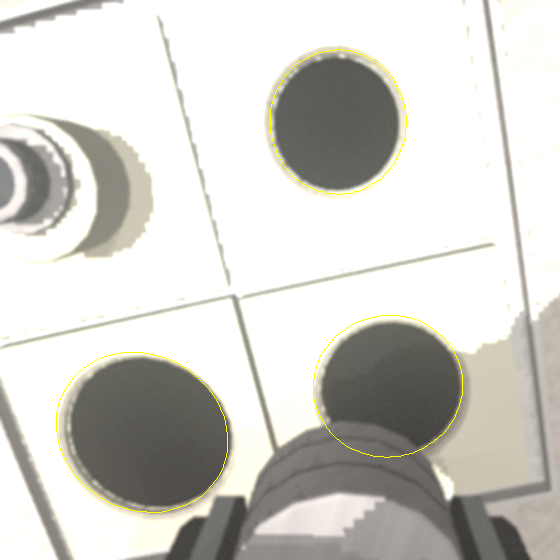

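```bash
python3 -m creep '[[0.8,0,0,0,0,0,0.3],[0.7,0,0.5,0,0,0,0.3],[0,0,1.2,0,0,0,0.3],[0,0,1.5,0,0,0,0.3],[0,0,1.5,0,0,0,0.3],[0,0,1,0,0,0,0.3],[0,0,0.2,0,0,0,0.3],[0,0,0,0,0,0,0.3]]'; python3 calc.py 0.5155 -0.294 0.03; python3 look.py w15
```

```text
clock: 21.35
ee_pos: [0.5164, -0.2922, 0.0638]
ee_rot: [-0.707, 0.707, -0.0, -0.0]
contact_force: [-0.1, 0.3, -3.8]
width: 0.0496
pos [ 0.516 -0.292  0.064] d tool cm [0.176 0.09  3.377] rot [ 0.    -0.    -0.001] t 21.35
21.35 [ 0.5164 -0.2922  0.0638] [-0.7069  0.7073 -0.0001 -0.0001] 0.049558086744779586 [-0.1127  0.261  -3.7511]
```

View pics/w15.png

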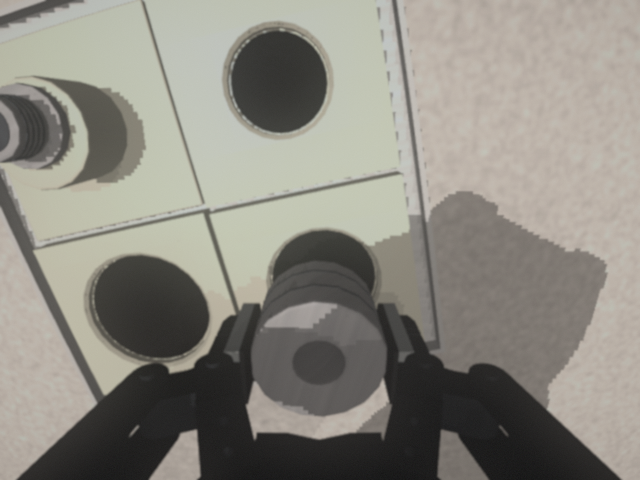

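```bash
python3 -m creep '[[0.15,0,0.4,0,0,0,0.3],[0.05,0,0.8,0,0,0,0.3],[0,0,0.8,0,0,0,0.3],[0,0,0.5,0,0,0,0.3],[0,0,0.2,0,0,0,0.3],[0,0,0,0,0,0,0.3]]'; python3 calc.py 0.5155 -0.294 0.0203; python3 look.py w16
```

```text
clock: 22.15
ee_pos: [0.5167, -0.2945, 0.0354]
ee_rot: [-0.707, 0.707, -0.001, 0.0]
contact_force: [1.2, -0.7, -2.9]
width: 0.0494
pos [ 0.517 -0.295  0.035] d tool cm [-0.052  0.122  1.512] rot [-0.001 -0.001 -0.001] t 22.15
22.15 [ 0.5167 -0.2945  0.0354] [-0.7069  0.7073 -0.0005  0.    ] 0.04939716868191957 [ 1.2104 -0.7331 -2.9305]
```

View pics/w16.png

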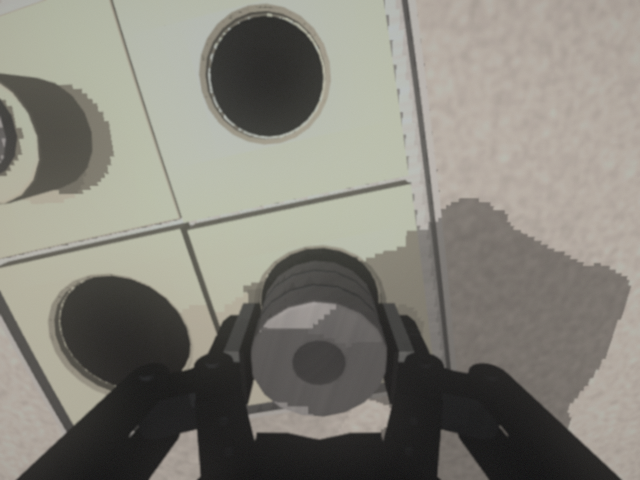

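```bash
python3 -m creep '[[0,0.1,0.4,0,0,0,0.3],[0,0,0.5,0,0,0,0.3],[0,0,0.3,0,0,0,0.3],[0,0,0,0,0,0,0.3],[0,0,0,0,0,0,0.3]]'; python3 -m creep '[[0,0,0.12,0,0,0,0.3],[0,0,0,0,0,0,0.3]]'
```

```text
clock: 22.82
ee_pos: [0.5158, -0.2946, 0.0229]
ee_rot: [-0.707, 0.707, -0.001, 0.0]
contact_force: [-0.0, -0.3, -3.1]
width: 0.0496
clock: 23.08
ee_pos: [0.5159, -0.2947, 0.0218]
ee_rot: [-0.707, 0.707, -0.001, 0.0]
contact_force: [-0.5, -0.3, -3.4]
width: 0.0497
```

```bash
python3 -m creep '[[0,0,0.1,0,0,0,0.3],[0,0,0,0,0,0,0.3]]'; python3 -m creep '[[0,0,0.1,0,0,0,0.3],[0,0,0,0,0,0,0.3]]';  python3 -m creep '[[0,0,0.1,0,0,0,0.3],[0,0,0,0,0,0,0.3]]'
```

```text
clock: 23.32
ee_pos: [0.5159, -0.2947, 0.0208]
ee_rot: [-0.707, 0.707, -0.001, 0.0]
contact_force: [0.2, 0.4, -3.1]
width: 0.0496
clock: 23.58
ee_pos: [0.5161, -0.2948, 0.0204]
ee_rot: [-0.707, 0.707, -0.001, 0.0]
contact_force: [0.3, -0.1, -4.9]
width: 0.0494
clock: 23.82
ee_pos: [0.5162, -0.2948, 0.0205]
ee_rot: [-0.707, 0.707, -0.001, 0.0]
contact_force: [0.8, 0.3, -4.2]
width: 0.0499
```

```bash
python3 -m creep '[[0,0,0,0,0,0,0.7],[0,0,0,0,0,0,0.85],[0,0,0,0,0,0,0.85],[0,0,-1,0,0,0,0.85],[0,0,-2.5,0,0,0,0.9],[0,0,-3,0,0,0,1],[0,0,-3,0,0,0,1],[0,0,-2,0,0,0,1]]'; python3 look.py w17;python3 calc.py .5255 .2305 .16
```

```text
clock: 24.82
ee_pos: [0.5157, -0.2946, 0.1404]
ee_rot: [-0.707, 0.707, -0.001, 0.0]
contact_force: [-0.5, 0.7, 0.4]
width: 0.0855
24.825 [ 0.5157 -0.2946  0.1404] [-0.7068  0.7074 -0.0015  0.0003] 0.08546255779207948 [-0.4528  0.6899  0.3534]
pos [ 0.516 -0.295  0.143] d tool cm [-52.544  -0.874  -1.881] rot [-0.005 -0.003 -0.001] t 24.875
```

View pics/w17.png

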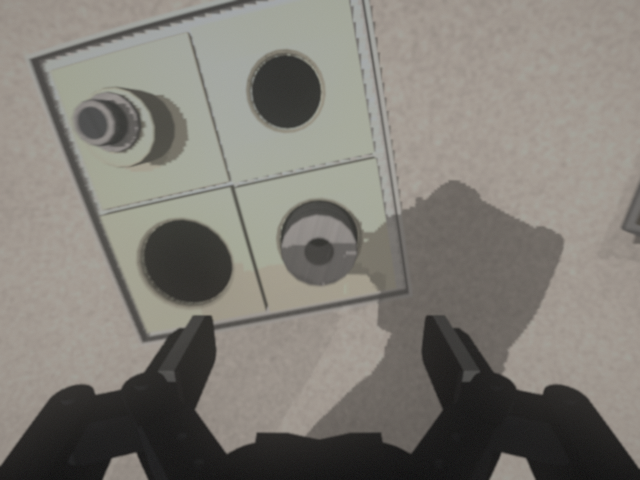

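The body sits flat in its recess at (320,250), with the plunger hung at (125,125). Next is the base.

```bash
python3 -m creep '[[-1.5,0,-1,0,0,0,1],[-3,0,-0.5,0,0,0,1],[-4.5,0,0,0,0,0,1],[-5,-0.1,0,0,0,0,1],[-5,-0.1,0,0,0,0,1],[-5,-0.1,0,0,0,0,1],[-5,-0.1,0,0,0,0,1],[-5,-0.1,0,0,0,0,1],[-5,-0.1,0,0,0,0,1],[-5,-0.1,0,0,0,0,1],[-4,-0.1,0,0,0,0,1],[-3,0,0,0,0,0,1]]'; python3 calc.py .5255 .2305 .08
```

```text
clock: 26.38
ee_pos: [0.5179, 0.2405, 0.1607]
ee_rot: [0.708, -0.706, 0.001, -0.001]
contact_force: [-0.6, -0.5, -0.5]
width: 0.0856
pos [0.518 0.241 0.161] d tool cm [ 1.008 -0.724  8.069] rot [-0.004  0.     0.002] t 26.375
```

```bash
python3 -m creep '[[0,0,0,0,0,0,1],[0.5,-0.3,1.5,0,0,0,1],[0.3,-0.3,2.5,0,0,0,1],[0,0,2.5,0,0,0,1],[0,0,1.5,0,0,0,1],[0,0,0.2,0,0,0,1],[0,0,0,0,0,0,1]]'; python3 calc.py .5255 .2305 .05; python3 look.py w18
```

```text
clock: 27.25
ee_pos: [0.5225, 0.2303, 0.0744]
ee_rot: [0.708, -0.707, 0.001, -0.0]
contact_force: [0.1, -0.3, 0.3]
width: 0.0857
pos [0.522 0.23  0.074] d tool cm [-0.02  -0.297  2.44 ] rot [-0.002 -0.001  0.001] t 27.25
27.25 [0.5225 0.2303 0.0744] [ 0.7075 -0.7067  0.001  -0.0004] 0.08567610213228267 [ 0.1488 -0.3237  0.3064]
```

View pics/w18.png

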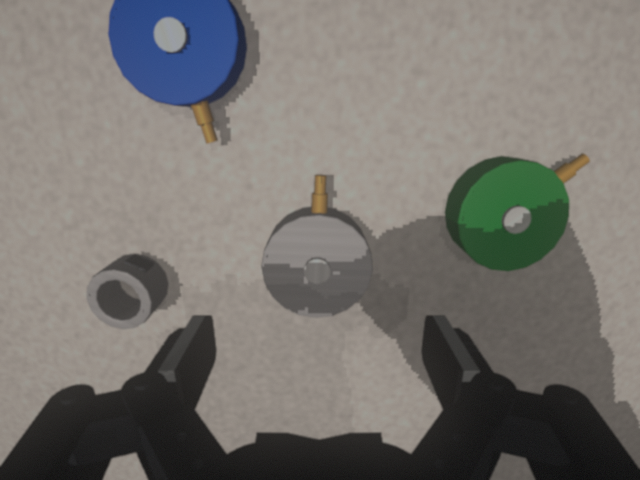

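```bash
python3 - <<'E'
from fit import *
p=dict(np.load("pics/w18.npz"))
print(plane(p,[(317,262)],.024),plane(p,[(317,270)],.027),plane(p,[(123,300)],.028))
ovw("w18",[(.5255,.2305,.024,.032),(.5275,.2305,.027,.0075),(.508,.345,.028,.02)],(240,260),160,"w18o")
E
```

```text
[[0.52917539 0.23082757 0.024     ]] [[0.52556962 0.23082361 0.027     ]] [[0.50676065 0.34388439 0.028     ]]
```

View pics/w18o.png

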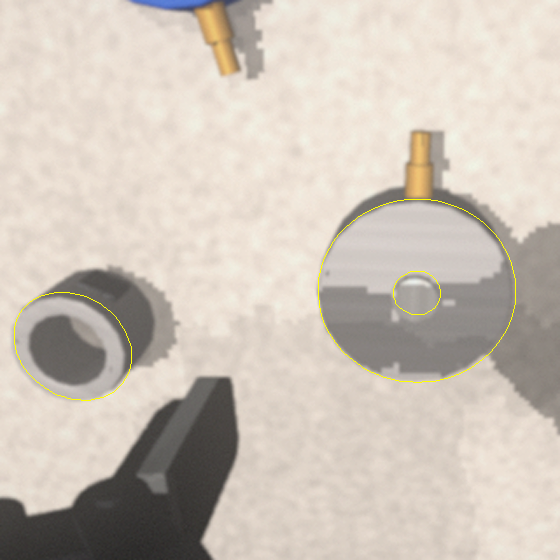

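```bash
python3 -m creep '[[0,-0.2,0.8,0,0,0,1],[0,-0.1,1.2,0,0,0,1],[0,0,1.5,0,0,0,1],[0,0,1.2,0,0,0,1],[0,0,0.4,0,0,0,1],[0,0,0,0,0,0,1]]'; python3 calc.py .5255 .2305 .002; python3 look.py w19
```

```text
clock: 28.05
ee_pos: [0.526, 0.2306, 0.0202]
ee_rot: [0.708, -0.707, 0.001, -0.001]
contact_force: [-0.0, -0.3, 0.6]
width: 0.0853
pos [0.526 0.231 0.02 ] d tool cm [0.005 0.051 1.822] rot [-0.003 -0.     0.002] t 28.05
28.05 [0.526  0.2306 0.0202] [ 0.7077 -0.7065  0.0011 -0.0008] 0.08525843669724667 [-0.0226 -0.3132  0.6034]
```

View pics/w19.png

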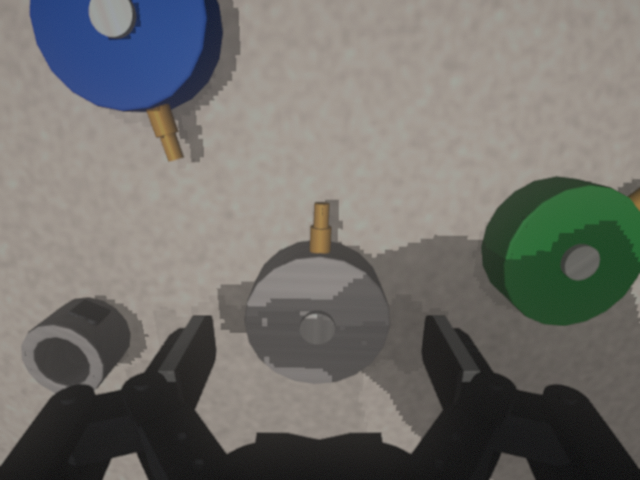

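Base centred at u≈318 between the pads, with the spout pointing forward and clear of the fingers. Going down.

```bash
python3 -m creep '[[0,0,0.6,0,0,0,1],[0,0,0.6,0,0,0,1],[0,0,0.35,0,0,0,1],[0,0,0,0,0,0,1],[0,0,0,0,0,0,1]]'; python3 calc.py .5255 .2305 .002
```

```text
clock: 28.72
ee_pos: [0.5264, 0.2308, 0.0045]
ee_rot: [0.708, -0.706, 0.001, -0.001]
contact_force: [0.1, -0.5, -0.0]
width: 0.0852
pos [0.526 0.231 0.004] d tool cm [0.028 0.092 0.249] rot [-0.004  0.     0.002] t 28.725
```

```bash
python3 -m creep '[[0,0.05,0.2,0,0,0,0.9],[0,0,0,0,0,0,0.7],[0,0,0,0,0,0,0.5],[0,0,0,0,0,0,0.4],[0,0,0,0,0,0,0.4]]'; python3 -m creep '[[0,0,-0.3,0,0,0,0.4],[0,0,-0.7,0,0,0,0.4],[0,0,0,0,0,0,0.4]]'; python3 look.py w20
```

```text
clock: 29.35
ee_pos: [0.5259, 0.231, 0.0033]
ee_rot: [0.708, -0.706, 0.001, -0.002]
contact_force: [-0.3, 0.7, -0.4]
width: 0.0618
clock: 29.72
ee_pos: [0.5254, 0.2308, 0.0134]
ee_rot: [0.708, -0.706, 0.001, -0.001]
contact_force: [-0.7, -0.4, -6.6]
width: 0.0618
29.725 [0.5254 0.2308 0.0134] [ 0.7077 -0.7065  0.0011 -0.0011] 0.06181320749859575 [-0.7347 -0.4417 -6.6085]
```

View pics/w20.png

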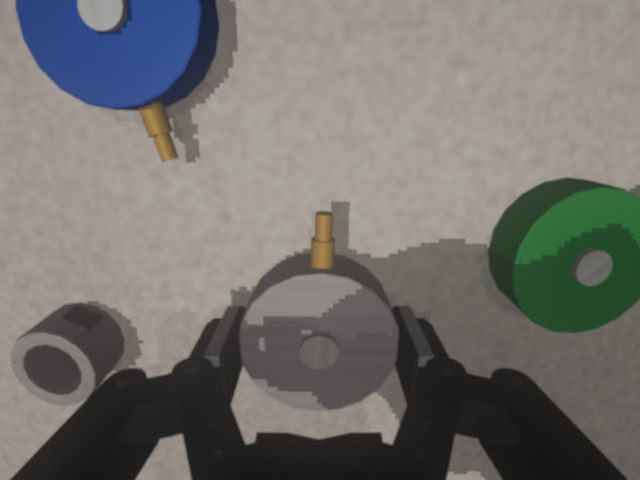

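```bash
python3 -m creep '[[0,0,-1.5,0,0,0,0.4],[0,0,-2.5,0,0,0,0.4],[1,0.1,-2.5,0,0,0,0.4],[2.5,0.3,-2.5,0,0,0,0.4],[4,0.3,-1.5,0,0,0,0.4],[4.5,0.4,0,0,0,0,0.4],[4.5,0.4,0,0,0,0,0.4],[4.5,0.4,0,0,0,0,0.4],[4.5,0.4,0,0,0,0,0.4],[4.5,0.3,0,0,0,0,0.4],[4,0.3,0,0,0,0,0.4],[3,0.2,0,0,0,0,0.4]]'; python3 calc.py .494 -.19 .05
```

```text
clock: 31.28
ee_pos: [0.4945, -0.1493, 0.1311]
ee_rot: [0.709, -0.705, 0.004, -0.004]
contact_force: [1.6, 1.6, -7.1]
width: 0.0615
pos [ 0.494 -0.149  0.131] d tool cm [4.067 0.156 8.114] rot [-0.011 -0.001  0.005] t 31.275
```

```bash
python3 -m creep '[[1.5,0,0,-0.011,0,0.005,0.4],[0.5,0,0,0,0,0,0.4],[0,0,0,0,0,0,0.4]]'; python3 calc.py .494 -.19 .05; python3 look.py w21
```

```text
clock: 31.65
ee_pos: [0.4945, -0.1707, 0.1326]
ee_rot: [-0.706, 0.708, -0.0, -0.0]
contact_force: [-0.5, 0.9, -6.3]
width: 0.0617
pos [ 0.494 -0.171  0.133] d tool cm [1.923 0.047 8.259] rot [-0.    -0.001 -0.002] t 31.65
31.65 [ 0.4945 -0.1707  0.1326] [-0.7064  0.7078 -0.0005 -0.0003] 0.061726715413621826 [-0.462   0.8729 -6.2719]
```

View pics/w21.png

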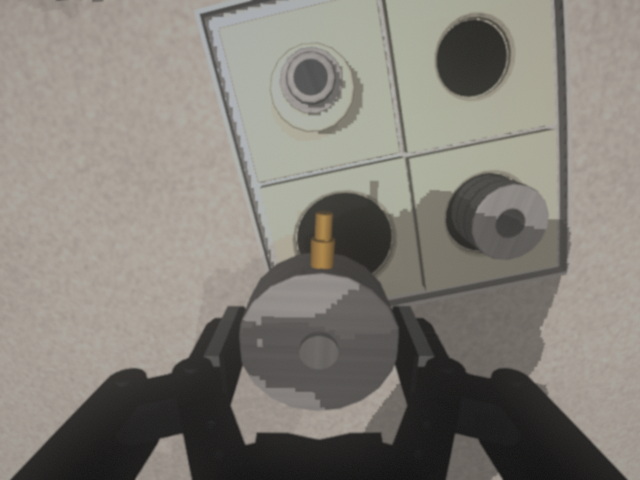

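```bash
python3 - <<'E'
from fit import *
ovw("w21",[(.494,-.190,.016,.037)],(350,200),140,"w21o")
E
python3 -m creep '[[0.8,0,0,0,0,0,0.4],[0.8,0,0.6,0,0,0,0.4],[0.2,0,1.2,0,0,0,0.4],[0,0,1.5,0,0,0,0.4],[0,0,1.2,0,0,0,0.4],[0,0,0.5,0,0,0,0.4],[0,0,0,0,0,0,0.4]]'; python3 calc.py .494 -.19 .03; python3 look.py w22
```

```text
clock: 32.58
ee_pos: [0.4944, -0.1879, 0.0783]
ee_rot: [0.707, -0.707, -0.0, 0.0]
contact_force: [0.5, 0.5, -7.7]
width: 0.0619
pos [ 0.494 -0.188  0.078] d tool cm [0.214 0.039 4.833] rot [0.001 0.    0.001] t 32.575
32.575 [ 0.4944 -0.1879  0.0783] [ 0.7075 -0.7067 -0.0005  0.0003] 0.06186301967472483 [ 0.5468  0.4879 -7.728 ]
```

View pics/w21o.png

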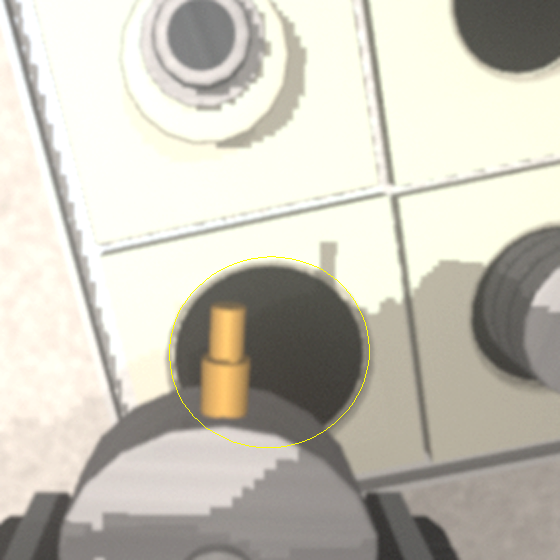

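View pics/w22.png

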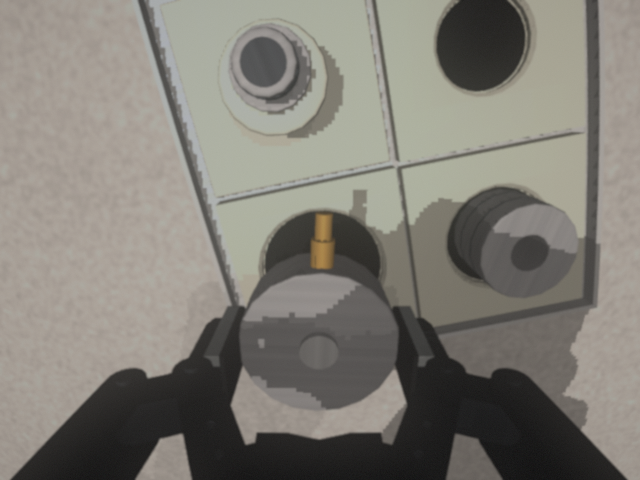

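```bash
python3 -m creep '[[0.15,0,0.6,0,0,0,0.4],[0,0,1.2,0,0,0,0.4],[0,0,1.2,0,0,0,0.4],[0,0,0.8,0,0,0,0.4],[0,0,0.3,0,0,0,0.4],[0,0,0,0,0,0,0.4]]'; python3 calc.py .494 -.19 .0133; python3 look.py w23
```

```text
clock: 33.38
ee_pos: [0.4948, -0.1895, 0.0349]
ee_rot: [0.708, -0.707, -0.0, 0.0]
contact_force: [-0.4, -0.2, -6.5]
width: 0.0613
pos [ 0.495 -0.19   0.035] d tool cm [0.046 0.08  2.16 ] rot [ 0.    -0.     0.001] t 33.375
33.375 [ 0.4948 -0.1895  0.0349] [ 0.7075 -0.7067 -0.      0.0001] 0.06133195576412122 [-0.42   -0.2055 -6.5485]
```

View pics/w23.png

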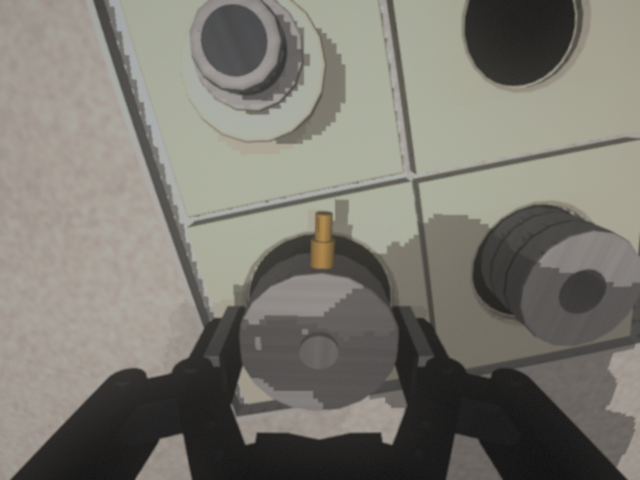

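```bash
python3 -m creep '[[0,0.1,0.5,0,0,0,0.4],[0,0,0.6,0,0,0,0.4],[0,0,0.5,0,0,0,0.4],[0,0,0.1,0,0,0,0.4],[0,0,0,0,0,0,0.4]]'; python3 -m creep '[[0,0,0.12,0,0,0,0.4],[0,0,0,0,0,0,0.4]]'
```

```text
clock: 34.05
ee_pos: [0.4941, -0.1896, 0.0172]
ee_rot: [0.707, -0.707, 0.0, -0.0]
contact_force: [-0.1, 0.5, -6.7]
width: 0.0615
clock: 34.3
ee_pos: [0.4942, -0.1897, 0.0161]
ee_rot: [0.708, -0.707, 0.001, -0.0]
contact_force: [0.1, 0.2, -6.6]
width: 0.0616
```

```bash
python3 -m creep '[[0,0,0.12,0,0,0,0.4],[0,0,0,0,0,0,0.4]]'; python3 -m creep '[[0,0,0.1,0,0,0,0.4],[0,0,0,0,0,0,0.4]]';python3 -m creep '[[0,0,0.1,0,0,0,0.4],[0,0,0,0,0,0,0.4]]'; python3 -m creep '[[0,0,0.1,0,0,0,0.4],[0,0,0,0,0,0,0.4]]'
```

```text
clock: 34.55
ee_pos: [0.4942, -0.1897, 0.015]
ee_rot: [0.707, -0.707, 0.001, -0.0]
contact_force: [0.3, 0.3, -6.7]
width: 0.0614
clock: 34.8
ee_pos: [0.4942, -0.1897, 0.0139]
ee_rot: [0.707, -0.707, 0.001, -0.0]
contact_force: [-0.5, 0.1, -7.3]
width: 0.0617
clock: 35.05
ee_pos: [0.4943, -0.1897, 0.0133]
ee_rot: [0.707, -0.707, 0.001, -0.0]
contact_force: [-1.0, -0.2, -4.3]
width: 0.0616
clock: 35.3
ee_pos: [0.4943, -0.1898, 0.0134]
ee_rot: [0.707, -0.707, 0.001, -0.0]
contact_force: [0.5, -0.4, -6.5]
width: 0.0615
```

```bash
python3 -m creep '[[0,0,0,0,0,0,0.85],[0,0,0,0,0,0,0.95],[0,0,0,0,0,0,0.95],[0,0,-1,0,0,0,0.95],[0,0,-2.5,0,0,0,1],[0,0,-3,0,0,0,1],[0,0,-3,0,0,0,1],[0,0,-2,0,0,0,1]]'; python3 look.py w24;python3 calc.py .507 .3445 .13
```

```text
clock: 36.3
ee_pos: [0.494, -0.1897, 0.1335]
ee_rot: [0.707, -0.707, 0.001, -0.0]
contact_force: [0.8, -0.4, -0.4]
width: 0.0858
36.3 [ 0.494  -0.1897  0.1335] [ 0.7075 -0.7067  0.0013 -0.0005] 0.08577013055786802 [ 0.7626 -0.3907 -0.3899]
pos [ 0.495 -0.19   0.136] d tool cm [-53.445  -1.275   0.46 ] rot [-0.005 -0.002  0.001] t 36.35
```

View pics/w24.png

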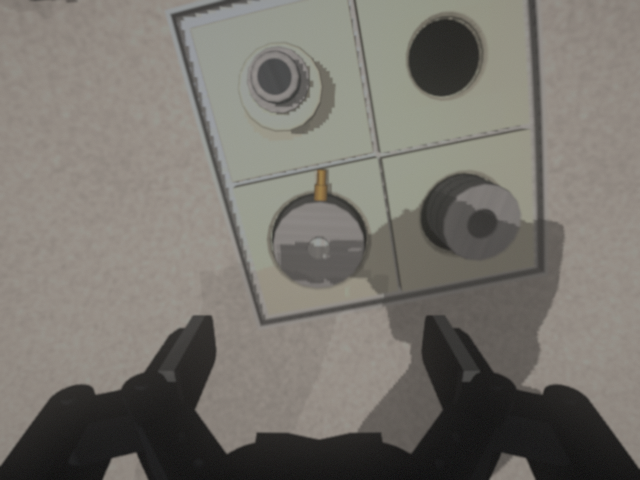

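Base flat in the largest recess at (320,240). Now the ring.

```bash
python3 -m creep '[[-1.5,0,-1,0,0,0,1],[-3,0,-0.5,0,0,0,1],[-4.5,-0.1,0,0,0,0,1],[-5,-0.2,0,0,0,0,1],[-5,-0.2,0,0,0,0,1],[-5,-0.2,0,0,0,0,1],[-5,-0.2,0,0,0,0,1],[-5,-0.2,0,0,0,0,1],[-5,-0.2,0,0,0,0,1],[-5,-0.2,0,0,0,0,1],[-4,-0.1,0,0,0,0,1],[-3,0,0,0,0,0,1]]'; python3 calc.py .507 .3445 .08;python3 -m creep '[[0,0,0,0,0,0,1]]'; python3 look.py w25;python3 calc.py .507 .3445 .08
```

```text
clock: 37.85
ee_pos: [0.5025, 0.346, 0.1537]
ee_rot: [0.709, -0.706, 0.001, -0.001]
contact_force: [-0.1, -0.5, 0.1]
width: 0.0852
pos [0.502 0.346 0.154] d tool cm [ 0.156 -0.435  7.368] rot [-0.002  0.     0.004] t 37.85
clock: 37.98
ee_pos: [0.5005, 0.349, 0.1533]
ee_rot: [0.71, -0.704, -0.0, -0.001]
contact_force: [0.2, -0.7, -0.5]
width: 0.0858
37.975 [0.5005 0.349  0.1533] [ 0.71   -0.7042 -0.0001 -0.0008] 0.08580501201470372 [ 0.2058 -0.6851 -0.4836]
pos [0.501 0.348 0.153] d tool cm [ 0.315 -0.595  7.348] rot [-0.001  0.001  0.007] t 38.025
```

View pics/w25.png

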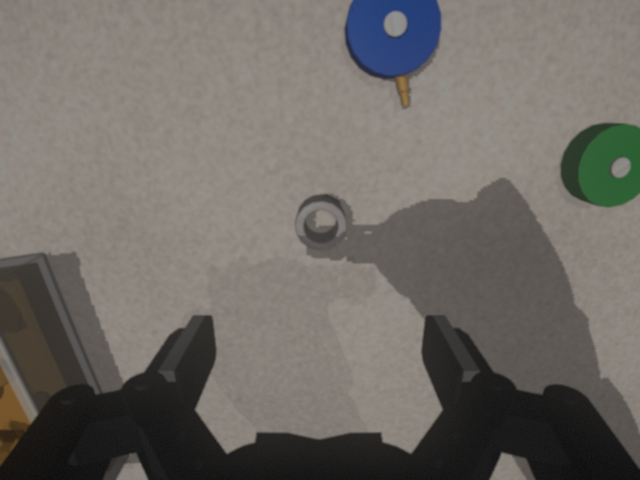

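```bash
python3 - <<'E'
from fit import *
p=dict(np.load("pics/w25.npz"))
for z in (0,.06,.1): print(z,plane(p,[(42,255),(100,390),(78,255)],z))
print(plane(p,[(320.5,224)],.028))
ovw("w25",[(.507,.3445,.028,.02)],(320,224),60,"w25o")
E
```

```text
0 [[0.47013267 0.59496528 0.        ]
 [0.3228875  0.57076954 0.        ]
 [0.47049636 0.56079914 0.        ]]
0.06 [[0.49333091 0.54506266 0.06      ]
 [0.37598319 0.52577976 0.06      ]
 [0.49362075 0.5178338  0.06      ]]
0.1 [[0.5087964  0.51179425 0.1       ]
 [0.41138031 0.49578657 0.1       ]
 [0.50903701 0.48919024 0.1       ]]
[[0.50800785 0.34734643 0.028     ]]
```

View pics/w25o.png

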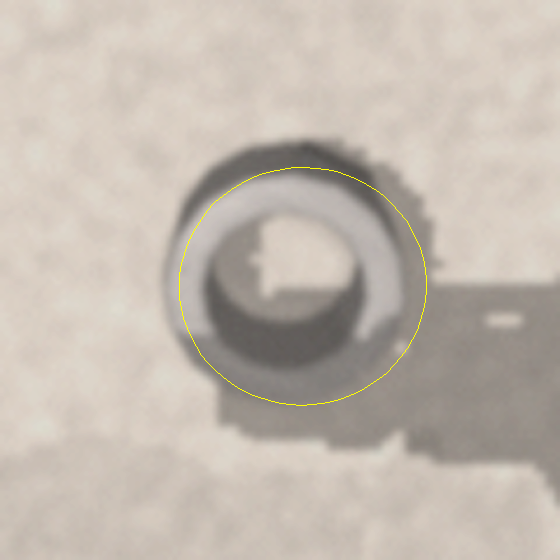

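```bash
python3 -m creep '[[0.1,-0.3,1.2,0,0,0.007,1],[0.1,-0.3,2.2,0,0,0,1],[0,0,2.5,0,0,0,1],[0,0,1.5,0,0,0,1],[0,0,0.4,0,0,0,1],[0,0,0,0,0,0,1]]'; python3 calc.py .5075 .3455 .01; python3 look.py w26;python3 - <<'E'
from fit import *
p=dict(np.load("pics/w26.npz"))
c=proj(p,[(.5075,.3455,.02)])[0]; print(c)
ovw("w26",[(.5075,.3455,.028,.02)],c,70,"w26o")
E
```

```text
clock: 38.78
ee_pos: [0.5079, 0.3412, 0.072]
ee_rot: [-0.705, 0.71, -0.001, -0.0]
contact_force: [-0.5, 0.3, 0.2]
width: 0.0854
pos [0.508 0.341 0.072] d tool cm [-0.439  0.047  6.201] rot [-0.001 -0.001 -0.007] t 38.775
38.775 [0.5079 0.3412 0.072 ] [-0.7047  0.7095 -0.0007 -0.0002] 0.08542923407345832 [-0.4709  0.3462  0.1508]
[310.27078155 272.44868637]
```

View pics/w26.png

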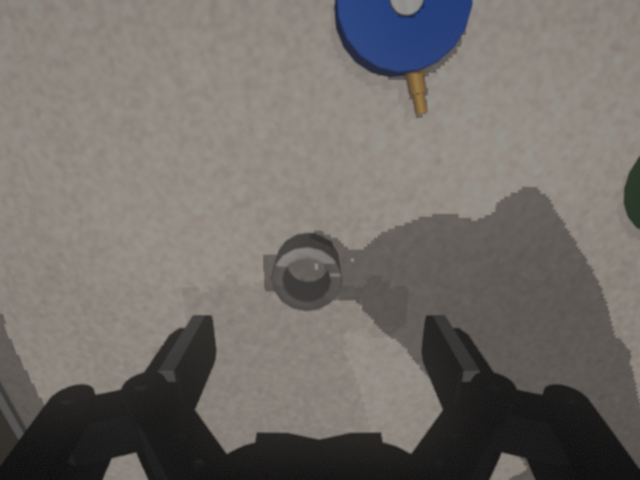

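View pics/w26o.png

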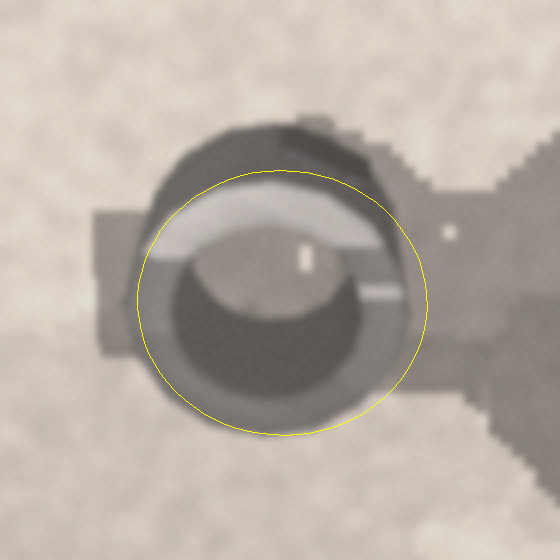

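```bash
python3 -m creep '[[-0.3,0,0.8,0,0,-0.007,1],[-0.2,0,1.2,0,0,0,1],[0,0,1.5,0,0,0,1],[0,0,1.0,0,0,0,1],[0,0,0.2,0,0,0,1],[0,0,0,0,0,0,1]]'; python3 calc.py .5075 .347 .008; python3 look.py w27
```

```text
clock: 39.58
ee_pos: [0.5081, 0.3468, 0.0223]
ee_rot: [0.707, -0.707, 0.001, -0.0]
contact_force: [0.3, -1.0, 0.6]
width: 0.0852
pos [0.508 0.347 0.022] d tool cm [-0.019  0.067  1.432] rot [-0.001 -0.001  0.001] t 39.575
39.575 [0.5081 0.3468 0.0223] [ 0.7074 -0.7068  0.0008 -0.0003] 0.08519634407195158 [ 0.2701 -0.9742  0.5944]
```

View pics/w27.png

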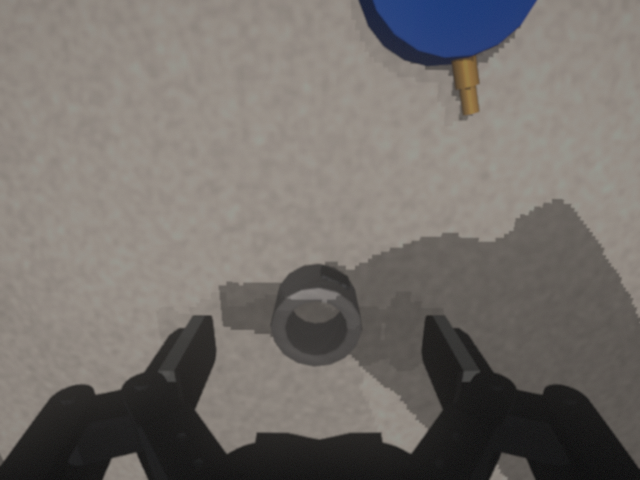

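```bash
python3 -m creep '[[0,0,0.5,0,0,0,1],[0,0,0.5,0,0,0,0.9],[0,0,0.3,0,0,0,0.8],[0,0,0,0,0,0,0.6],[0,0,0,0,0,0,0.6]]'; python3 calc.py .5075 .347 .008; python3 look.py w28; python3 - <<'E'
from fit import *
p=dict(np.load("pics/w28.npz"))
c=proj(p,[(.5075,.347,.028)])[0]; print(c)
ovw("w28",[(.5075,.347,.028,.02),(.5075,.347,.028,.013)],c,80,"w28o")
E
```

```text
clock: 40.25
ee_pos: [0.5085, 0.347, 0.0092]
ee_rot: [0.707, -0.707, 0.001, -0.001]
contact_force: [0.8, 0.3, 0.4]
width: 0.0511
pos [0.509 0.347 0.009] d tool cm [-0.     0.1    0.117] rot [-0.002 -0.     0.001] t 40.25
40.25 [0.5085 0.347  0.0092] [ 0.7074 -0.7068  0.0009 -0.0008] 0.05114326244703671 [0.7703 0.2853 0.4411]
[317.80177444 345.58147185]
```

View pics/w28o.png

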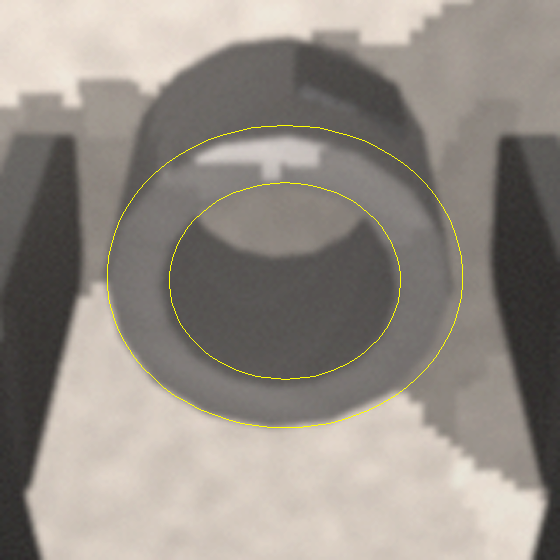

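```bash
python3 -m creep '[[0,0.1,0.1,0,0,0,0.6],[0,0,0,0,0,0,0.4],[0,0,0,0,0,0,0.2],[0,0,0,0,0,0,0.2],[0,0,0,0,0,0,0.2]]'; python3 -m creep '[[0,0,-0.3,0,0,0,0.2],[0,0,-0.7,0,0,0,0.2],[0,0,0,0,0,0,0.2]]'; python3 look.py w29
```

```text
clock: 40.92
ee_pos: [0.5075, 0.3471, 0.0087]
ee_rot: [0.707, -0.707, 0.001, -0.001]
contact_force: [-0.2, 0.1, -0.2]
width: 0.0375
clock: 41.3
ee_pos: [0.5074, 0.347, 0.0193]
ee_rot: [0.707, -0.707, 0.001, -0.001]
contact_force: [-0.5, -0.0, -2.1]
width: 0.0378
41.3 [0.5074 0.347  0.0193] [ 0.7074 -0.7068  0.0009 -0.0009] 0.037808913987810056 [-0.5397 -0.0498 -2.0739]
```

View pics/w29.png

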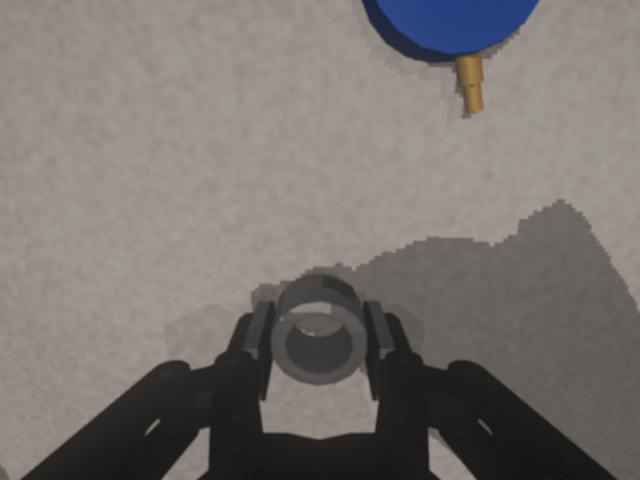

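```bash
python3 -m creep '[[0,0,-1.5,0,0,0,0.2],[0,0,-3,0,0,0,0.2],[1,-0.2,-3.5,0,0,0,0.2],[2.5,-0.5,-3,0,0,0,0.2],[4,-0.7,-2,0,0,0,0.2],[5,-0.9,0,0,0,0,0.2],[5,-0.9,0,0,0,0,0.2],[5,-0.9,0,0,0,0,0.2],[5,-0.9,0,0,0,0,0.2],[5,-0.9,0,0,0,0,0.2],[5,-0.9,0,0,0,0,0.2],[5,-0.9,0,0,0,0,0.2]]'; python3 calc.py .618 -.272 .15
```

```text
clock: 42.85
ee_pos: [0.5871, -0.0875, 0.1638]
ee_rot: [0.71, -0.705, 0.003, -0.004]
contact_force: [0.5, 0.0, -2.6]
width: 0.0375
pos [ 0.587 -0.088  0.164] d tool cm [18.474 -2.95   1.372] rot [-0.011  0.002  0.007] t 42.85
```

```bash
python3 -m creep '[[4.5,-0.8,0,-0.011,0,0.007,0.2],[4,-0.7,0,0,0,0,0.2],[3.5,-0.6,0,0,0,0,0.2],[2.5,-0.4,0,0,0,0,0.2],[1.2,-0.2,0,0,0,0,0.2],[0,0,0,0,0,0,0.2]]'; python3 calc.py .6178 -.2722 .08; python3 look.py w30;python3 - <<'E'
from fit import *
p=dict(np.load("pics/w30.npz"))
c=proj(p,[(.6178,-.2722,.016)])[0]; print(c)
ovw("w30",[(.6178,-.2722,.016,.025)],c,70,"w30o")
E
```

```text
clock: 43.6
ee_pos: [0.6135, -0.2541, 0.1687]
ee_rot: [-0.705, 0.709, -0.001, 0.0]
contact_force: [-0.1, 0.8, -2.3]
width: 0.0376
pos [ 0.613 -0.254  0.169] d tool cm [ 1.803 -0.43   8.871] rot [-0.001 -0.001 -0.006] t 43.6
43.6 [ 0.6135 -0.2541  0.1687] [-0.7051  0.7091 -0.0009  0.0002] 0.037553498842163434 [-0.1328  0.8253 -2.3206]
[339.8067152  218.53940728]
```

View pics/w30.png

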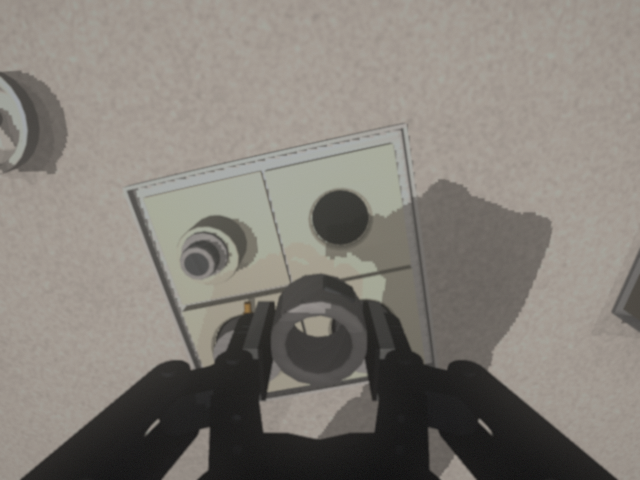

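View pics/w30o.png

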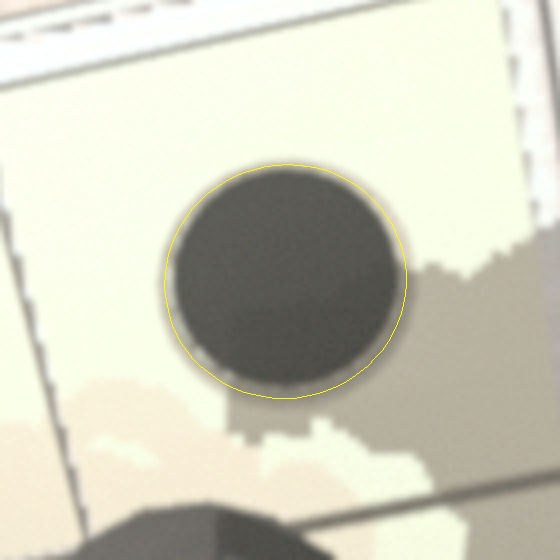

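```bash
python3 -m creep '[[0.7,-0.2,0.5,0,0,-0.006,0.2],[0.7,-0.2,1.5,0,0,0,0.2],[0.2,0,2,0,0,0,0.2],[0,0,2,0,0,0,0.2],[0,0,2,0,0,0,0.2],[0,0,1.2,0,0,0,0.2],[0,0,0.3,0,0,0,0.2],[0,0,0,0,0,0,0.2]]'; python3 calc.py .618 -.2722 .04; python3 look.py w31
```

```text
clock: 44.65
ee_pos: [0.618, -0.2676, 0.0663]
ee_rot: [0.709, -0.705, -0.001, -0.0]
contact_force: [-1.1, -0.2, -1.1]
width: 0.0381
pos [ 0.618 -0.268  0.066] d tool cm [0.466 0.003 2.632] rot [0.001 0.001 0.005] t 44.65
44.65 [ 0.618  -0.2676  0.0663] [ 0.709  -0.7053 -0.0008 -0.0002] 0.03811588762776295 [-1.0731 -0.1786 -1.0664]
```

View pics/w31.png

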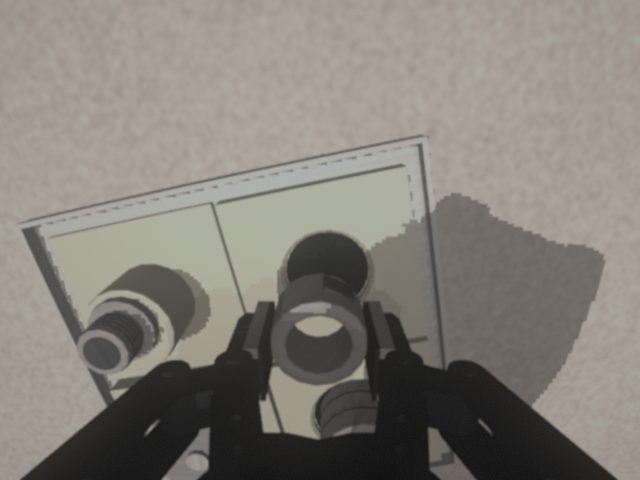

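```bash
python3 -m creep '[[0.25,0,0.4,0,0,0,0.2],[0.15,0,0.8,0,0,0,0.2],[0,0,0.8,0,0,0,0.2],[0,0,0.4,0,0,0,0.2],[0,0,0,0,0,0,0.2],[0,0,0,0,0,0,0.2]]'; python3 calc.py .618 -.2722 .0187; python3 look.py w32
```

```text
clock: 45.45
ee_pos: [0.6185, -0.2721, 0.0417]
ee_rot: [0.709, -0.705, 0.0, -0.001]
contact_force: [-0.2, -0.0, -1.0]
width: 0.0376
pos [ 0.619 -0.272  0.042] d tool cm [0.012 0.057 2.305] rot [-0.001  0.001  0.005] t 45.45
45.45 [ 0.6185 -0.2721  0.0417] [ 0.7089 -0.7053  0.     -0.0005] 0.037636990528708 [-0.2389 -0.0222 -0.9949]
```

View pics/w32.png

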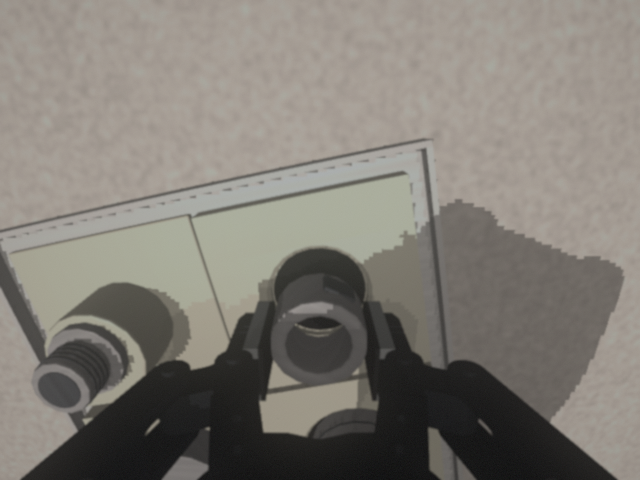

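Recess centre u≈319 and ring u≈319, so they're aligned. Lowering.

```bash
python3 -m creep '[[0,0.05,0.5,0,0,0,0.2],[0,0,0.7,0,0,0,0.2],[0,0,0.5,0,0,0,0.2],[0,0,0.2,0,0,0,0.2],[0,0,0,0,0,0,0.2]]'; python3 -m creep '[[0,0,0.12,0,0,0,0.2],[0,0,0,0,0,0,0.2]]'
```

```text
clock: 46.12
ee_pos: [0.618, -0.272, 0.0213]
ee_rot: [0.709, -0.705, -0.0, -0.001]
contact_force: [-1.1, 0.3, -2.4]
width: 0.0377
clock: 46.38
ee_pos: [0.6181, -0.2721, 0.0203]
ee_rot: [0.709, -0.705, 0.0, -0.001]
contact_force: [0.2, -0.5, -2.2]
width: 0.0378
```

```bash
python3 -m creep '[[0,0,0.1,0,0,0,0.2],[0,0,0,0,0,0,0.2]]'; python3 -m creep '[[0,0,0.1,0,0,0,0.2],[0,0,0,0,0,0,0.2]]'
```

```text
clock: 46.62
ee_pos: [0.6182, -0.2721, 0.0194]
ee_rot: [0.709, -0.705, 0.0, -0.001]
contact_force: [-1.0, 0.0, -2.4]
width: 0.0374
clock: 46.88
ee_pos: [0.6183, -0.2722, 0.0187]
ee_rot: [0.709, -0.705, 0.0, -0.001]
contact_force: [-1.1, 1.3, -1.2]
width: 0.0375
```

```bash
python3 -m creep '[[0,0,0.1,0,0,0,0.2],[0,0,0,0,0,0,0.2]]'; python3 -m creep '[[0,0,0,0,0,0,0.5],[0,0,0,0,0,0,0.7],[0,0,0,0,0,0,0.75],[0,0,-1,0,0,0,0.75],[0,0,-2.5,0,0,0,0.8],[0,0,-3,0,0,0,1],[0,0,-3,0,0,0,1],[0,0,-3,0,0,0,1],[0,0,-2,0,0,0,1],[0,0,0,0,0,0,1]]'; python3 look.py w33; python3 - <<'E'
from station import imaging; import cv2
cv2.imwrite("pics/top1.png",imaging.read_camera("top"));cv2.imwrite("pics/scene1.png",imaging.read_camera("scene"))
E
```

```text
clock: 47.12
ee_pos: [0.6185, -0.2722, 0.0188]
ee_rot: [0.709, -0.705, 0.001, -0.001]
contact_force: [-0.2, -0.1, -2.3]
width: 0.0376
clock: 48.38
ee_pos: [0.6185, -0.2725, 0.1725]
ee_rot: [0.709, -0.705, 0.002, -0.001]
contact_force: [-0.5, -0.3, 0.4]
width: 0.0853
48.375 [ 0.6185 -0.2725  0.1725] [ 0.7089 -0.7053  0.0022 -0.0014] 0.08526502793185395 [-0.5062 -0.2501  0.4433]
```

View pics/w33.png

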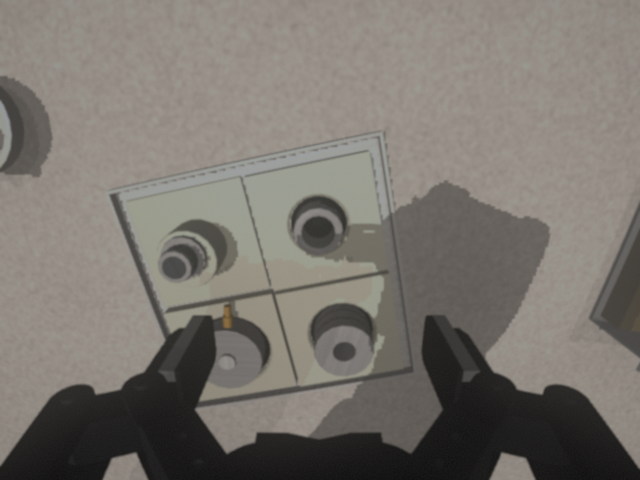

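View pics/top1.png

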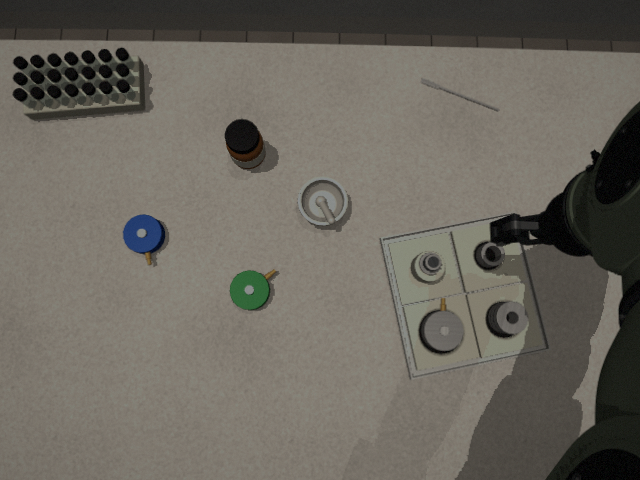

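View pics/scene1.png

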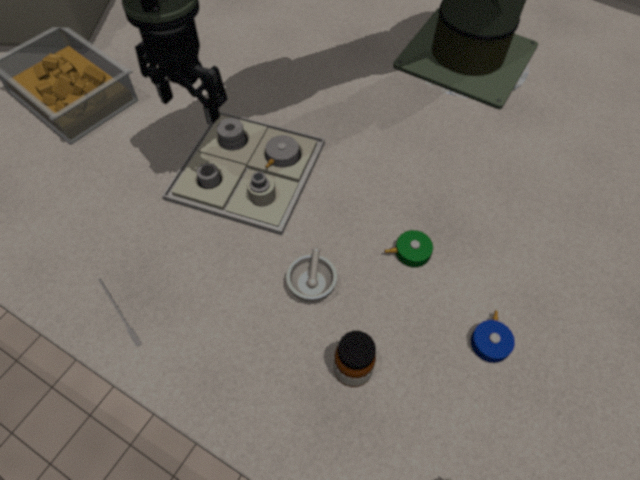

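```bash
python3 - <<'E'
import cv2,numpy as np
t=cv2.imread("pics/top1.png")[205:385,375:555]; s=cv2.imread("pics/scene1.png")[105:240,160:340]
cv2.imwrite("pics/fin.png",np.hstack([cv2.resize(t,(400,400),interpolation=2),cv2.resize(s,(400,400),interpolation=2)]))
E
```

```text
(no output)
```

View pics/fin.png

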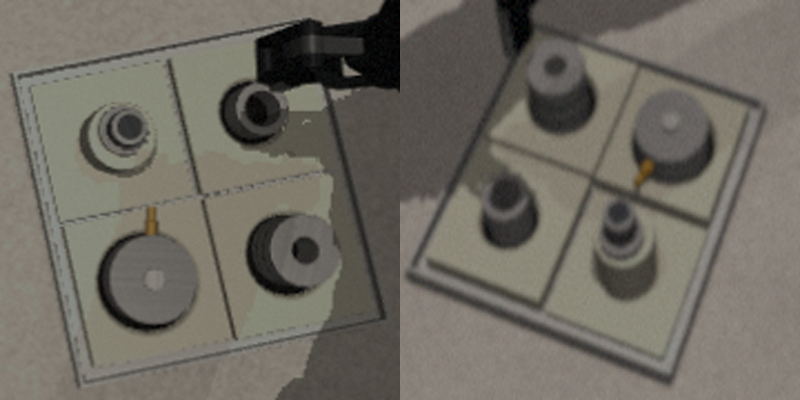

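All four parts stand upright in their own inserts, and the mortar, jar and look-alikes haven't moved. Handing in.

```bash
python3 -c "
from station import workorder; print(workorder.close_job())"
```

```text
the job is handed in; nothing more can be done
None
```

I took the stack apart in order (plunger, body, base) and then put the release ring away. Each part was lowered until it stopped at its seat before I opened the fingers, at the heights I had worked out beforehand to within about 0.2 mm. The job was handed in at about 48.5 s, with the gripper open and clear.

- **Placement:** The last top, scene and wrist pictures show all four parts upright in their own inserts. The mortar, the jar and the blue and green look-alikes are where they were.
- **Disagreements:** The overhead and wrist cameras differed by up to about 4 mm. I went by the wrist fits, and each part had about 5 mm of clearance in its insert. The force reading showed no clear rise when parts touched down, so I judged seating by the tool stopping its descent and by the pictures.
- **Gripper width:** It read about 2.5 mm below the nominal diameters on every grip, and nothing slipped.

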